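# Lock away the fruit cutters

## Robot

A 7-joint arm with a two-finger parallel gripper is mounted at the origin on the work surface. World frame = base frame: x ahead of the robot, y to its left, z up, the work surface at z = 0. Lengths are in mm, angles in rad, forces in N, time in s.
With the tool pointing down it reaches from about 350 to 900 mm from the base axis. Payload 19.9 kg.
Tool frame: the origin (TCP) lies between the finger pads; the fingertips stand 14 mm ahead of it and the grasp point (between the pads) lies 5 mm behind it (arm.tips_ahead is the distance from the TCP to the fingertips, in mm); x points along the fingers, y is the direction in which the jaws open and shut, and the axes are right-handed (so a half turn about x gives the same grasp; the last joint's range is limited). The gripper opens to 85 mm and grips with 20 to 120 N. Pads are 22 mm wide; open, the fingers measure 114 mm over their backs; the gripper's body (76 mm by 85 mm) begins 54 mm behind the grasp point. The pads swing forward as they close: fully open they stand 13 mm farther back than shut.
Start: joints at [-1.206, 0.417, -0.01, 1.614, 0.005, 1.111, -0.053], TCP at [246.709, 574.228, 245.26] pointing down, gripper open.
Joint ranges: [-2.81, 2.81], [-0.39, 2.02], [-1.27, 1.25], [0.06, 2.57], [-1.19, 4.33], [0.19, 2], [-2.82, 2.82]. Speed limits (rad/s): [1.89, 1.89, 2.39, 2.39, 3.01, 3.01, 3.01].

## Interface

Orientations are given as a unit quaternion [w, x, y, z].
In Python, from rig import arm, grab_frame, finish_job gives the robot as it stands. The module is installed in compiled form; this text tells all that it offers.
- The arm moves only by the tool step_arm, never from a script. Its argument "targets" is one flat list of numbers, 6 for each row, row after row: the shift along the world's x, y, z normalised to -1 to 1, where 1 is 1 m, then the turn, a rotation vector about the world's x, y, z normalised to -1 to 1, where 1 is 180 degrees. In form: [x, y, z, ax, ay, az, x, y, z, ax, ay, az, ...]. A call has 1 to 8 rows; each row is the pose to reach, as a shift and turn from the pose commanded when the call began, turning the shorter way round; what a row does not reach only later rows make up. A row lasts 1/10 s, in which the tool goes at most 50 mm and 8.59 degrees, less where a joint would pass 70% of its speed; a pose out of reach is approached as far as the arm can. A call with a number of a shift or a turn outside -1 to 1 is refused whole. A call with a gripper value outside its range is refused whole. "hand" is the gripper's target within -1 to 1 (fully open at 1, half-way at 0, shut at -1), set as the call begins (left out, the last holds). The fingers move at their own pace and stop on an object; "force" is the grip in N (left out, the last holds). Time passes only in rows, so rows that repeat a pose let the fingers close. It gives the time, the measured TCP pose, the force and the opening at its end, in the units of the state.
- arm.get_obs(): the state, without advancing time (a new reading comes with each control period).
- grab_frame(name): name is "side" or "top" or "wrist"; returns a dict with "frame" (480x640x3 uint8, red, green, blue), "camera_matrix" (3x3 intrinsics, pixels), "R" (3x3) and "t" (3): a world point X has camera coordinates R X + t. Camera axes: x right, y down, z forward; pixel columns grow to the right and rows downward; lengths in mm; the calibration is good to about 2 mm. A picture is of the moment at which its call begins. There is no depth.
- finish_job(): hands the job in, once; it reports no verdict.
The state is a dict: "time_s": time; "qpos": joint angles; "joint_vel": joint speeds; "joint_efforts": joint torques, N m; "position": TCP position; "eef_rot": TCP orientation; "wrist_force": force on the tool from outside, world axes, zero at the start; "torque": the same for the moment, N m; "width": opening from 0.0 (shut) to 1.0 (fully open).
Only numpy, scipy, OpenCV 4.12 (cv2) and the standard library are available. Lean on these libraries where they do the work, as an engineer would, in place of code of your own. Each camera call takes 0.05 s, during which the arm holds its last target.

## Task

Clear up after the fruit class: find the hidden catch by feeling along the grey edge strip of the white tool case and press it so that the drawer springs fully out, then stand all the fruit cutters from the chopping board upright on the drawer's floor. Push the drawer fully home so that it locks, and only then squeeze the trigger of the tag reader fully and let it go, to log the return. Leave the apple and the plate where they are.

Things in the scene. Friction and masses are not known exactly. Their poses are not given: they have to be found in the camera images.
- case: White locked tool case, fixed, level, 252 (x) x 140 (y) x 80 mm tall; origin: centre of its underside. Its drawer comes out to its -y side. Along its top by that side runs a raised grey edge strip. A catch hidden in the strip, pressed to the bottom, frees the drawer, which its own spring pushes out to its end stop in about 2 s. Inside, 55 mm is clear above the drawer's floor.
- edge (a point): Middle of the flat top of the grey edge strip, 94 mm above the worktop; axes as the case's. The strip is 252 mm long in x, 22 mm wide in y, 14 mm above the case's top, hard except at a hidden 42 mm long recess across its full width, its middle anywhere from -35 to +35 mm in x from here. A flush grey flap on a weak spring (0.3 to 1 N) covers it: it sinks 7 mm, then meets the catch (3 to 7 N, 6 mm more).
- drawer (a joint): How far the drawer is out (m): 0 to 0.003 shut and locked, 0.125 fully out, where its spring (2 to 4 N) holds it. No handle. Pushed fully in by its front (about 10 N at the end, the catch snaps in by itself in the last 15 mm) it stays shut; let go earlier, it slides out again.
- front (a point): Centre of the drawer's blue front face, moving with the drawer; axes as the case's; the face looks to -y. It is 240 mm long in x and reaches from 9 to 71 mm above the worktop; shut, it is flush with the case's side.
- tray (a point): Centre of the drawer's inner floor, 9 mm above the worktop, moving with the drawer; axes as the case's. The tray is 230 mm in x by 98 mm in y inside, its walls stand 26 mm above the floor. With the drawer fully out the case's side stands 48 mm to +y of here, and the tray's front is a 62 mm tall panel 70 mm to -y.
- reader: Yellow and black pistol-shaped tag reader lying level on a dark stand, fixed; origin under the stand. x runs along the black grip to the yellow barrel, y across the grip. Grip 30 mm wide, 45 to 75 mm above the worktop. The barrel (top at 80 mm) begins 55 mm to +x of the squeezing place; a post stands under the grip from 33 mm to -x of it; the stand's plate is 12 mm thick.
- squeeze (a point): Squeezing place, inside the reader's grip, 60 mm above the worktop; axes as the reader's. The grip's back face is 20 mm to +y. The red trigger (22 mm tall) runs along the other side: outer face 30 mm to -y when released, 20 mm when squeezed. Free space beside and below it. To squeeze, close a gripper from above along y, one finger on the grip's back, one on the trigger.
- trigger (a joint): Red trigger of the tag reader (rad): 0 released (its spring holds it there), 0.22 fully squeezed against its stop. At the squeezing place a full squeeze moves it about 10 mm and takes about 5 N.
- board (a point): Centre of the top of the white chopping board, 220 x 200 mm, 5 mm thick, fixed.
- cutterA_mid (a point): Fruit cutter, orange knob (not always there), half-way up its axis; z is its axis. Stands 52 mm tall: a steel cup 46 mm across and 26 mm high, then a thin neck, then the knob, 22 mm across, over the top 22 mm. About 90 g, heavy at the foot, loose; stands on the chopping board at first.
- cutterB_mid (a point): Fruit cutter, green knob (not always there), half-way up its axis; z is its axis. Stands 52 mm tall: a steel cup 46 mm across and 26 mm high, then a thin neck, then the knob, 22 mm across, over the top 22 mm. About 90 g, heavy at the foot, loose; stands on the chopping board at first.
- cutterC_mid (a point): Fruit cutter, red knob (not always there), half-way up its axis; z is its axis. Stands 52 mm tall: a steel cup 46 mm across and 26 mm high, then a thin neck, then the knob, 22 mm across, over the top 22 mm. About 90 g, heavy at the foot, loose; stands on the chopping board at first.
- cutterD_mid (a point): Fruit cutter, brown wooden knob (not always there), half-way up its axis; z is its axis. Stands 52 mm tall: a steel cup 46 mm across and 26 mm high, then a thin neck, then the knob, 22 mm across, over the top 22 mm. About 90 g, heavy at the foot, loose; stands on the chopping board at first.
- cutterE_mid (a point): Fruit cutter, blue knob (not always there), half-way up its axis; z is its axis. Stands 52 mm tall: a steel cup 46 mm across and 26 mm high, then a thin neck, then the knob, 22 mm across, over the top 22 mm. About 90 g, heavy at the foot, loose; stands on the chopping board at first.
- apple_at (a point): Red apple, 74 mm across, 66 mm tall; 30 mm above its foot. Bystander.
- plate_at (a point): White plate, 140 mm across, 20 mm tall; 10 mm above its foot. Bystander.
There are look-alikes about, which are no part of the job. Leave any purple or yellow look-alike of the part that bears cutterE_mid alone.

How it is judged (in metres and radians):
On the way, in this order (a step that is already met when the one before it is completed fails the run):
1. the catch is pressed and the drawer has sprung out (over 110 mm) (value of joint drawer above 0.11 m), for 0.2 s.
2. all cutters stand upright on the drawer's floor, let go (x of cutterA_mid in the frame of tray between -0.115 and 0.115 m and y of cutterA_mid in the frame of tray between -0.049 and 0.049 m and z of cutterA_mid in the frame of tray between 0.02 and 0.031 m and angle between each of cutterA_mid, cutterB_mid, cutterC_mid, cutterD_mid, cutterE_mid's own z axis and vertical below 0.2 rad and contact force between each of cutterA, cutterB, cutterC, cutterD, cutterE and the fingers below 0.05 N and x of cutterB_mid in the frame of tray between -0.115 and 0.115 m and y of cutterB_mid in the frame of tray between -0.049 and 0.049 m and z of cutterB_mid in the frame of tray between 0.02 and 0.031 m and x of cutterC_mid in the frame of tray between -0.115 and 0.115 m and y of cutterC_mid in the frame of tray between -0.049 and 0.049 m and z of cutterC_mid in the frame of tray between 0.02 and 0.031 m and x of cutterD_mid in the frame of tray between -0.115 and 0.115 m and y of cutterD_mid in the frame of tray between -0.049 and 0.049 m and z of cutterD_mid in the frame of tray between 0.02 and 0.031 m and x of cutterE_mid in the frame of tray between -0.115 and 0.115 m and y of cutterE_mid in the frame of tray between -0.049 and 0.049 m and z of cutterE_mid in the frame of tray between 0.02 and 0.031 m), for 0.2 s.
3. the drawer is pushed home and locked (under 5 mm out) (value of joint drawer below 0.005 m), for 0.3 s.
4. the trigger is squeezed (over 0.16 rad) (value of joint trigger above 0.16 rad), for 0.1 s.
5. the trigger is let go (under 0.04 rad) (value of joint trigger below 0.04 rad), for 0.2 s.
At the end, for the whole second after the job is handed in: The drawer is shut and locked (under 5 mm out) with all cutters standing in it on its floor (centre within the tray's inner outline, tilted under 0.2 rad, centre 20 to 31 mm above the floor), the trigger is released (under 0.04 rad) (value of joint drawer below 0.005 m and value of joint trigger below 0.04 rad and x of cutterA_mid in the frame of tray between -0.115 and 0.115 m and y of cutterA_mid in the frame of tray between -0.049 and 0.049 m and z of cutterA_mid in the frame of tray between 0.02 and 0.031 m and angle between each of cutterA_mid, cutterB_mid, cutterC_mid, cutterD_mid, cutterE_mid's own z axis and vertical below 0.2 rad and x of cutterB_mid in the frame of tray between -0.115 and 0.115 m and y of cutterB_mid in the frame of tray between -0.049 and 0.049 m and z of cutterB_mid in the frame of tray between 0.02 and 0.031 m and x of cutterC_mid in the frame of tray between -0.115 and 0.115 m and y of cutterC_mid in the frame of tray between -0.049 and 0.049 m and z of cutterC_mid in the frame of tray between 0.02 and 0.031 m and x of cutterD_mid in the frame of tray between -0.115 and 0.115 m and y of cutterD_mid in the frame of tray between -0.049 and 0.049 m and z of cutterD_mid in the frame of tray between 0.02 and 0.031 m and x of cutterE_mid in the frame of tray between -0.115 and 0.115 m and y of cutterE_mid in the frame of tray between -0.049 and 0.049 m and z of cutterE_mid in the frame of tray between 0.02 and 0.031 m); the robot touches nothing.
It fails at once if the apple is pushed more than 30 mm away (distance of apple_at from where it was at the start of the episode above 0.03 m).
It fails at once if the plate is pushed more than 30 mm away (distance of plate_at from where it was at the start of the episode above 0.03 m).
It fails at once if the trigger is squeezed before the drawer is home (value of joint trigger above 0.16 rad and value of joint drawer above 0.02 m).
Of cutterA, cutterB, cutterC, cutterD, cutterE only 3 to 5 are there at a start; the rules pass over those that are not, and their reading is None.
At some moment in a run one of cutterA, cutterB, cutterC, cutterD, cutterE may be knocked a few centimetres aside while the robot is not near it.
It also fails if it takes over 210 s, if anything falls off the work surface, if the arm or the gripper's body presses on something with over 40 N, if the wrist force passes 120 N, or if a joint passes its speed limit or range.

## Working session

There is one attempt and no reset: what is moved stays moved. The work goes in short steps, Python scripts to look and compute and a tool call to move; the robot and the scene stay as the last step left them, time stands still between calls to the robot, and variables do not carry over. Pictures are saved under pics/ and viewed, and the job is handed in when it is done.

Besides the shell and the picture viewer there is one more tool, called after "Emit:" as name(argument=value, ...) on one line, values as JSON. step_arm: Moves the arm, as the interface text tells. Scaled input: -1 to 1 covers 1 m each way for a shift and 180 degrees each way for a turn. Its arguments: {"type":"object","properties":{"targets":{"type":"array","items":{"type":"number","minimum":-1,"maximum":1}},"hand":{"type":"number"},"force":{"type":"number"}},"required":["targets"]}

```bash
mkdir -p pics; cat > h.py <<'E'
from rig import arm, grab_frame, finish_job
import numpy as np, cv2
from scipy.spatial.transform import Rotation as Ro
def snap(n,fn):
    f=grab_frame(n); cv2.imwrite(f'pics/{fn}.png',cv2.cvtColor(f['frame'],cv2.COLOR_RGB2BGR))
    np.savez(f'pics/{fn}.npz',**{k:np.array(v) for k,v in f.items()}); return f
def load(fn): return dict(np.load(f'pics/{fn}.npz'))
def ray(f,u,v,z):
    K=np.array(f['camera_matrix']);R=np.array(f['R']);t=np.array(f['t']).ravel()
    c=-R.T@t; d=R.T@np.linalg.inv(K)@np.array([u,v,1.])
    return c+d*(z-c[2])/d[2]
def proj(f,X):
    p=np.array(f['R'])@np.array(X)+np.array(f['t']).ravel(); p=np.array(f['camera_matrix'])@p; return p[:2]/p[2]
E
python3 - <<'E'
from h import *
print(arm.get_obs())
for n in('side','top','wrist'):
    f=snap(n,n+'0'); print(n,-np.array(f['R']).T@np.array(f['t']).ravel(), np.array(f['R']).round(3).tolist())
E
```

```text
{'time_s': 0.0, 'qpos': array([-1.20653572,  0.41796888, -0.01032726,  1.61419473,  0.00470327,
        1.1107238 , -0.05298453]), 'joint_vel': array([-0.00053039, -0.0002038 , -0.00014352, -0.00100523,  0.00074752,
       -0.00078322,  0.00050962]), 'joint_efforts': array([ 1.54477370e-04, -8.64441991e+01,  6.78958576e-01, -4.34894228e+01,
        1.91376661e-02,  7.48275372e-03, -1.54779144e-05]), 'position': array([246.55801984, 573.93218891, 244.65469744]), 'eef_rot': array([ 0.69254729,  0.14201424,  0.69266763, -0.14290471]), 'wrist_force': array([-0.66463421,  0.12215393, -0.27069379]), 'torque': array([-0.01115895,  0.00672092, -0.01939171]), 'width': 1.0011177245742036}
side [ 280.71231384 -872.58704788  684.20036509] [[0.943, -0.332, -0.016], [-0.202, -0.536, -0.819], [0.263, 0.776, -0.573]]
top [408.27945446 -54.11761415 932.23793934] [[0.003, -1.0, -0.03], [-0.984, 0.002, -0.177], [0.177, 0.03, -0.984]]
wrist [169.47540135 608.32501545 373.19102712] [[0.394, 0.919, -0.001], [0.869, -0.372, 0.327], [0.301, -0.129, -0.945]]
```

View pics/top0.png

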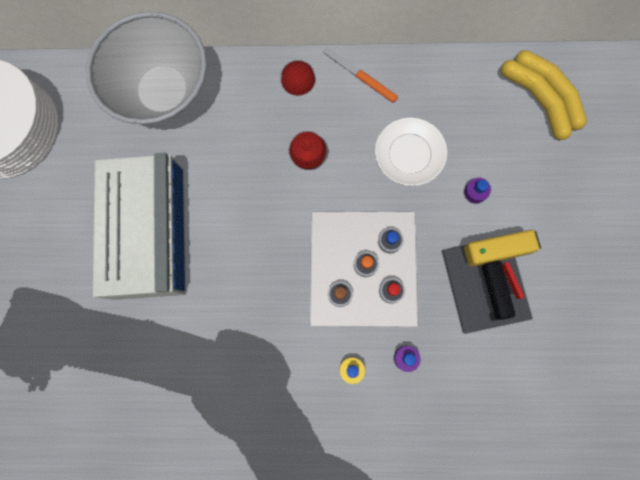

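View pics/side0.png

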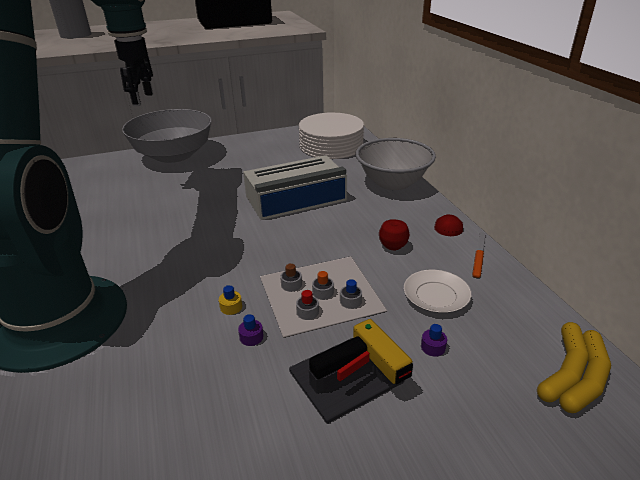

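View pics/wrist0.png

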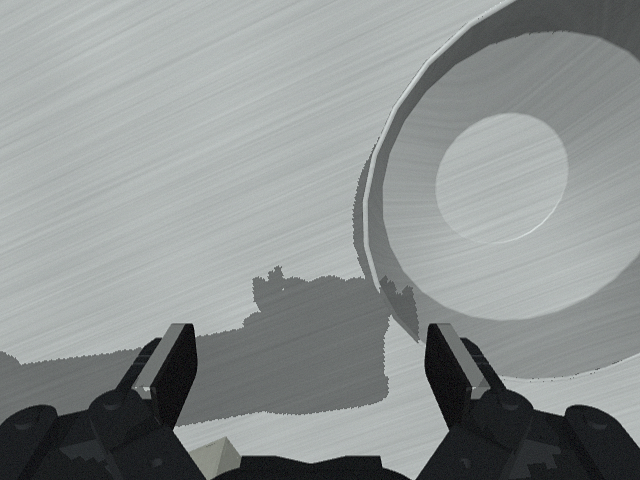

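```bash
cat >> h.py <<'E'
def blobs(f,lo,hi,amin=30,box=None):
    h=cv2.cvtColor(f['frame'],cv2.COLOR_RGB2HSV); m=cv2.inRange(h,np.array(lo),np.array(hi))
    n,l,s,c=cv2.connectedComponentsWithStats(m); o=[(int(s[i,4]),c[i].round(1).tolist()) for i in range(1,n) if s[i,4]>=amin]
    return [b for b in o if box is None or box[0]<b[1][0]<box[2] and box[1]<b[1][1]<box[3]]
E
python3 - <<'E'
from h import *
f=load('top0');im=cv2.cvtColor(f['frame'],cv2.COLOR_RGB2BGR)
cv2.imwrite('pics/c1.png',cv2.resize(im[140:310,80:200],None,fx=3.5,fy=3.5,interpolation=cv2.INTER_CUBIC))
cv2.imwrite('pics/c2.png',cv2.resize(im[220:340,430:560],None,fx=4.5,fy=4.5,interpolation=cv2.INTER_CUBIC))
for (u,v) in [(392,238),(367,262),(341,293),(393,289)]: print(im[v,u],cv2.cvtColor(f['frame'],cv2.COLOR_RGB2HSV)[v,u])
bx=(305,205,425,330)
for nm,lo,hi in [('blue',(100,150,60),(125,255,255)),('orange',(8,190,120),(20,255,255)),('brown',(5,80,50),(16,180,140)),('red',(0,180,80),(5,255,255)),('green',(40,80,40),(85,255,255))]:
    for b in blobs(f,lo,hi,15): print(nm,b, ray(f,*b[1],48).round(1))
g=load('side0')
for nm,lo,hi in [('blue',(100,150,60),(125,255,255)),('orange',(8,190,120),(20,255,255)),('brown',(5,80,50),(16,180,140)),('red',(0,180,80),(5,255,255))]:
    for b in blobs(g,lo,hi,15): print('s',nm,b, ray(g,*b[1],46).round(1))
E
```

```text
[180  92  48] [110 187 180]
[ 61 117 215] [ 11 183 215]
[ 61  88 135] [ 11 140 135]
[ 44  48 189] [  1 196 189]
blue (30, [173.3, 172.6]) [705.1 249.8  48. ]
blue (118, [481.1, 185.8]) [ 675.5 -327.1   48. ]
blue (25, [173.6, 192.6]) [665.7 247.1  48. ]
blue (77, [174.4, 219.8]) [613.2 242.6  48. ]
blue (114, [391.9, 237.1]) [ 579.2 -160.4   48. ]
blue (90, [174.8, 264.4]) [529.4 237.2  48. ]
blue (110, [409.0, 358.8]) [ 362.6 -185.1   48. ]
blue (83, [352.3, 370.9]) [341.5 -86.   48. ]
orange (125, [372.3, 83.1]) [ 883.3 -129.6   48. ]
orange (19, [391.7, 96.9]) [ 854.2 -166.4   48. ]
brown (17, [365.2, 266.4]) [ 525.3 -111.    48. ]
brown (98, [340.3, 292.1]) [478.9 -65.7  48. ]
red (757, [297.5, 77.7]) [896.7  15.8  48. ]
red (923, [307.4, 150.0]) [748.   -4.6  48. ]
red (228, [512.3, 280.2]) [ 500.2 -372.6   48. ]
red (95, [393.3, 288.8]) [ 484.8 -160.7   48. ]
green (18, [482.2, 250.5]) [ 554.1 -322.4   48. ]
s blue (85, [350.1, 285.1]) [ 578.9 -156.7   46. ]
s blue (77, [227.3, 290.8]) [339.8 -86.6  46. ]
s blue (91, [247.7, 320.0]) [ 360.6 -184.8   46. ]
s blue (113, [434.6, 329.9]) [ 675. -329.   46.]
s orange (169, [477.6, 262.9]) [ 863.5 -183.1   46. ]
s orange (43, [322.0, 273.6]) [ 537.7 -100.7   46. ]
s red (173, [447.8, 222.0]) [890.7 -16.6  46. ]
s red (230, [393.6, 226.5]) [759.2  11.8  46. ]
s red (58, [306.4, 293.1]) [ 487.6 -149.4   46. ]
s red (135, [352.6, 361.9]) [ 506.5 -348.    46. ]
```

```bash
python3 - <<'E'
from h import *
o=arm.get_obs(); print(Ro.from_quat(o['eef_rot'][[1,2,3,0]]).as_matrix().round(3))
f=load('top0')
h=cv2.cvtColor(f['frame'],cv2.COLOR_RGB2HSV)
for (u,v) in [(500,285),(513,280),(470,320),(505,247)]: print(h[v,u])
E
```

```text
[[-0.     0.395  0.919]
 [-0.001  0.919 -0.395]
 [-1.    -0.001  0.   ]]
[110  48  32]
[  0 193 174]
[115  18  83]
[ 23 167 211]
```

View pics/c1.png

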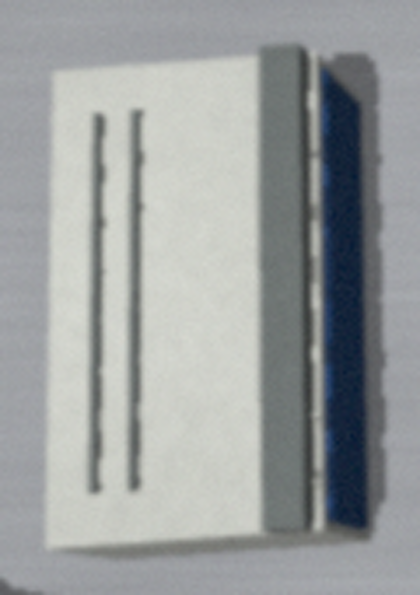

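View pics/c2.png

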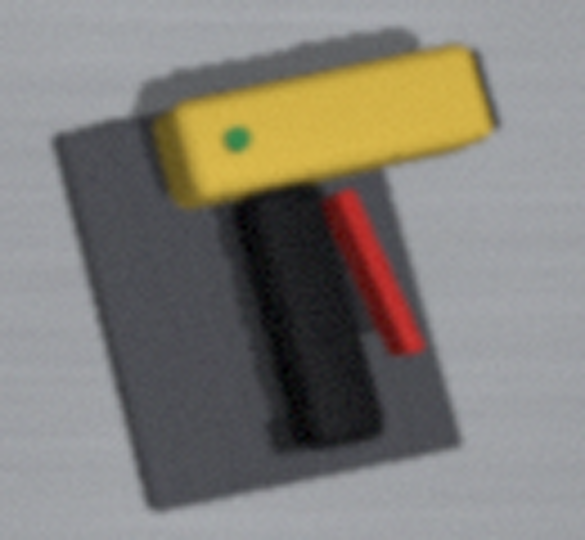

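```bash
python3 - <<'E'
from h import *
f=load('top0')
c1=lambda x,y,z:ray(f,80+(x+.5)/3.5-.5,140+(y+.5)/3.5-.5,z)
c2=lambda x,y,z:ray(f,430+(x+.5)/4.5-.5,220+(y+.5)/4.5-.5,z)
P=[c1(261,47,94),c1(303,46,94),c1(262,528,94),c1(305,530,94)]
print(np.round(P,1)); m=np.mean(P,0); print('edge',m.round(1)); 
dx=(P[0]+P[1]-P[2]-P[3])[:2]; print('yaw',np.degrees(np.arctan2(dx[1],dx[0])),np.linalg.norm(dx)/2)
# blue front bottom edge
print('grip', c2(275,190,75).round(1), c2(345,440,75).round(1))
for p in [(248,205),(300,445),(322,190),(382,430)]: print(p,c2(*p,75).round(1))
for p in [(190,205),(495,128),(160,110),(470,45)]: print('barrel',p,c2(*p,80).round(1))
for p in [(55,135),(155,508),(460,440)]: print('plate',p,c2(*p,12).round(1))
for p in [(335,195),(355,190),(393,353),(422,347)]: print('trig',p,c2(*p,71).round(1))
E
```

```text
[[726.8 271.1  94. ]
 [727.2 249.1  94. ]
 [477.8 254.9  94. ]
 [476.8 233.4  94. ]]
edge [602.2 252.1  94. ]
yaw 3.6473996911106936 250.25037821234088
grip [ 529.6 -327.8   75. ] [ 433.7 -348.5   75. ]
(248, 205) [ 523.7 -317.1   75. ]
(300, 445) [ 431.8 -331.5   75. ]
(322, 190) [ 529.5 -345.8   75. ]
(382, 430) [ 437.5 -362.7   75. ]
barrel (190, 205) [ 523.1 -293.4   80. ]
barrel (495, 128) [ 552.9 -411.7   80. ]
barrel (160, 110) [ 560.3 -283.8   80. ]
barrel (470, 45) [ 585.7 -404.6   80. ]
plate (55, 135) [ 561.9 -258.    12. ]
plate (155, 508) [ 408.1 -292.    12. ]
plate (460, 440) [ 435.7 -416.5   12. ]
trig (335, 195) [ 528.1 -352.1   71. ]
trig (355, 190) [ 530.1 -359.9   71. ]
trig (393, 353) [ 466.9 -370.2   71. ]
trig (422, 347) [ 469.2 -381.4   71. ]
```

Emit:
step_arm(targets=[0.02,-0.02,0,0,0,0.0375,0.05,-0.045,0,0,0,0.075,0.08,-0.075,0,0,0,0.1125,0.11,-0.1,0,0,0,0.1495,0.14,-0.13,0,0,0,0.1495,0.17,-0.16,0,0,0,0.1495,0.2,-0.19,0,0,0,0.1495,0.2,-0.19,0,0,0,0.1495], hand=-1, force=40)

```text
time_s: 0.95
position: [451.0, 379.2, 245.2]
eef_rot: [0.707, -0.021, 0.706, 0.019]
wrist_force: [-0.9, 0.5, 0.0]
width: 0.003
```

Emit:
step_arm(targets=[0.03,-0.027,0,0,0,0,0.06,-0.054,-0.02,0,0,0,0.09,-0.081,-0.05,0,0,0,0.12,-0.108,-0.08,0,0,0,0.1465,-0.1327,-0.1,0,0,0,0.1465,-0.1327,-0.115,0,0,0,0.1465,-0.1327,-0.125,0,0,0,0.1465,-0.1327,-0.125,0,0,0])

```text
time_s: 1.75
position: [591.9, 252.3, 119.0]
eef_rot: [0.706, -0.023, 0.708, 0.023]
wrist_force: [-0.2, 0.6, 0.2]
width: -0.003
```

```bash
python3 - <<'E'
from h import *
o=arm.get_obs(); print(o['time_s'],o['position'],o['eef_rot'],o['wrist_force'],o['width'])
print(Ro.from_quat(o['eef_rot'][[1,2,3,0]]).as_matrix().round(3))
snap('top','top1');snap('side','side1');snap('wrist','wr1')
im=cv2.imread('pics/top1.png');cv2.imwrite('pics/c3.png',cv2.resize(im[140:310,80:250],None,fx=3.5,fy=3.5))
E
```

```text
1.75 [591.93828993 252.34471771 118.98534651] [ 0.70594929 -0.02312171  0.70751594  0.02285136] [-0.19362113  0.61193774  0.22119236] -0.0029492191521403063
[[-0.002 -0.065  0.998]
 [-0.     0.998  0.065]
 [-1.    -0.    -0.002]]
```

View pics/side1.png

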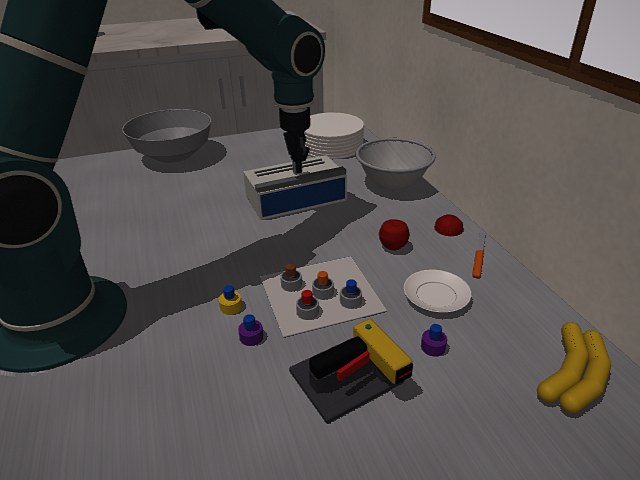

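View pics/wr1.png

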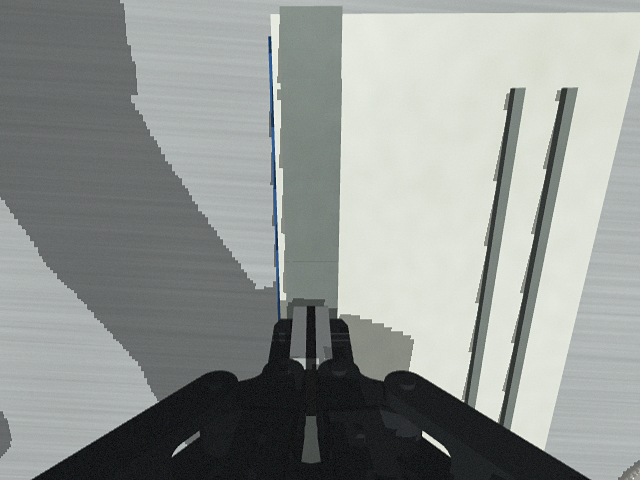

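```bash
python3 - <<'E'
from h import *
f=load('wr1'); p=ray(f,310,262,94); print(p, (p-[602.2,252.1,94])@[.998,.0636,0])
print(ray(f,278,8,94),ray(f,342,8,94),ray(f,283,300,94),ray(f,338,300,94))
cv2.imwrite('pics/c4.png',cv2.resize(cv2.imread('pics/wr1.png')[180:330,230:390],None,fx=4,fy=4))
E
```

```text
[571.06218152 252.11548867  94.        ] -31.074557762924435
[479.50370054 235.20390913  94.        ] [478.05759285 256.80499748  94.        ] [589.26643528 241.75635773  94.        ] [587.71949403 265.21449645  94.        ]
```

View pics/c4.png

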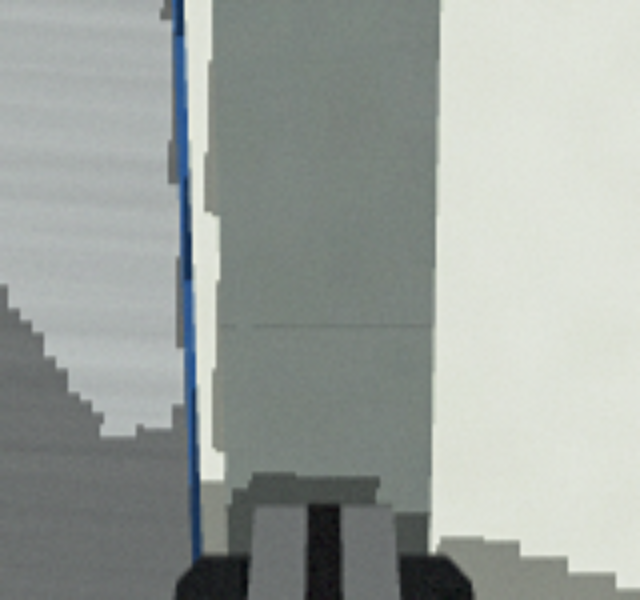

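Emit:
step_arm(targets=[0,0,-0.006,0,0,0,0,0,-0.01,0,0,0,0,0,-0.012,0,0,0,0,0,-0.013,0,0,0,0,0,-0.013,0,0,0])

```text
time_s: 2.4
position: [593.2, 251.5, 107.2]
eef_rot: [0.707, -0.023, 0.707, 0.023]
wrist_force: [-0.5, -0.4, 0.6]
width: -0.003
```

Emit:
step_arm(targets=[0,0,-0.002,0,0,0,0,0,-0.004,0,0,0,0,0,-0.005,0,0,0,0,0,-0.005,0,0,0])

```text
time_s: 2.8
position: [593.2, 251.5, 102.1]
eef_rot: [0.707, -0.023, 0.707, 0.022]
wrist_force: [0.9, -0.0, 0.2]
width: 0.002
```

Emit:
step_arm(targets=[0,0,-0.002,0,0,0,0,0,-0.004,0,0,0,0,0,-0.005,0,0,0,0,0,-0.006,0,0,0,0,0,-0.007,0,0,0,0,0,-0.007,0,0,0])

```text
time_s: 3.4
position: [593.4, 251.5, 95.5]
eef_rot: [0.707, -0.023, 0.707, 0.023]
wrist_force: [-1.3, -0.4, 5.8]
width: 0.001
```

```bash
python3 - <<'E'
from h import *
snap('side','side2')
E
```

```text
(no output)
```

View pics/side2.png

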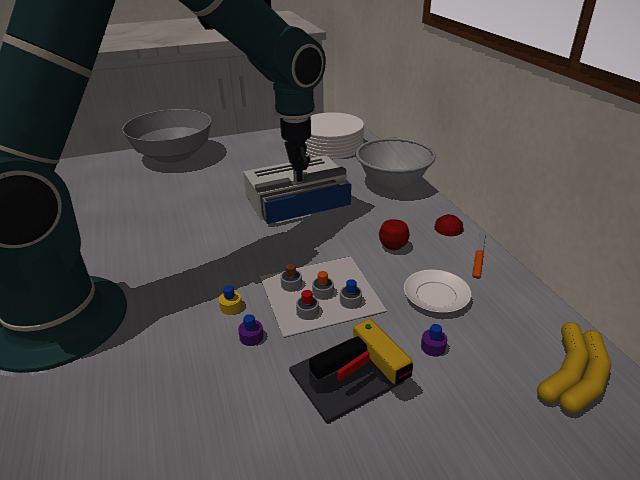

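The flap gave way under the tip and the front (side picture, 262–350, 185–220) is moving out. Hold briefly, then lift.

Emit:
step_arm(targets=[0,0,0,0,0,0,0,0,0,0,0,0,0,0,0,0,0,0,0,0,0,0,0,0,0,0,0,0,0,0,0,0,0,0,0,0,0,0,0,0,0,0,0,0,0,0,0,0])

```text
time_s: 4.25
position: [593.3, 251.6, 95.5]
eef_rot: [0.707, -0.023, 0.707, 0.023]
wrist_force: [-1.0, -0.4, 5.8]
width: 0.0
```

Emit:
step_arm(targets=[0,0,0.02,0,0,0,0,0,0.05,0,0,0,0,-0.04,0.09,0,0,0,0,-0.08,0.1,0,0,0,0,-0.13,0.1,0,0,0,0,-0.18,0.1,0,0,0,0,-0.23,0.1,0,0,0,0,-0.27,0.1,0,0,0], hand=1)

```text
time_s: 5.05
position: [592.8, -21.7, 195.4]
eef_rot: [0.707, -0.022, 0.707, 0.022]
wrist_force: [0.8, 0.3, 0.1]
width: 0.997
```

```bash
python3 - <<'E'
from h import *
print(arm.get_obs()['position'])
snap('side','side3');snap('top','top3');snap('wrist','wr3')
E
```

```text
[592.78682975 -21.65035289 195.38844678]
```

View pics/side3.png

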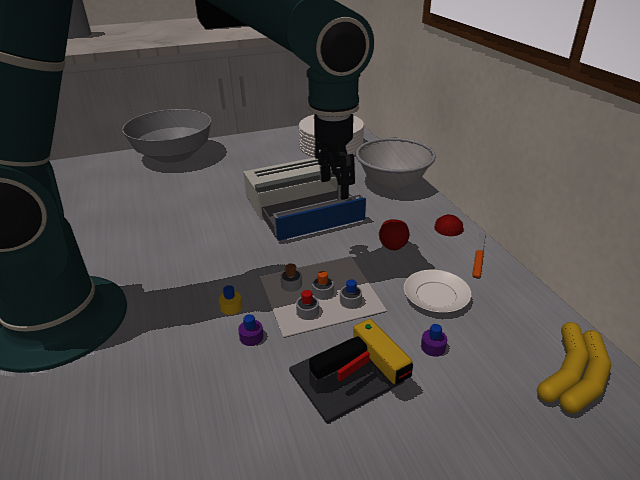

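View pics/top3.png

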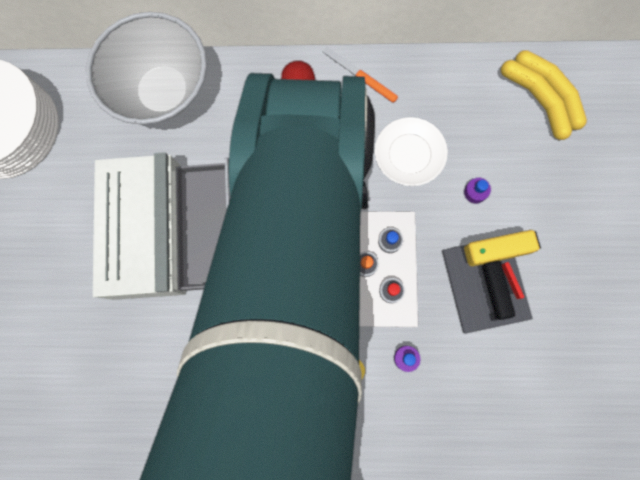

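View pics/wr3.png

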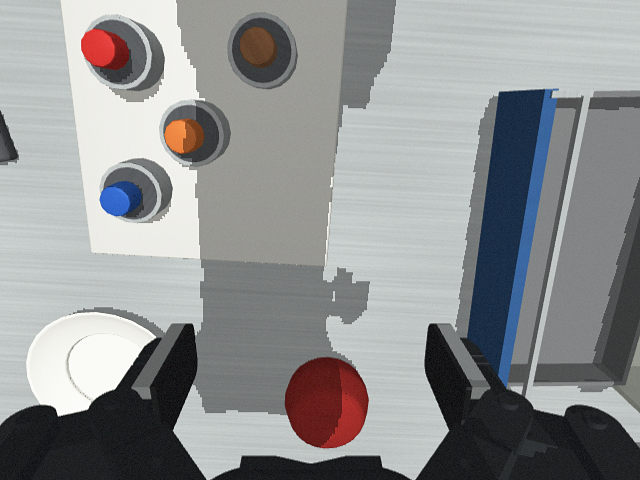

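```bash
python3 - <<'E'
from h import *
f=load('wr3')
for n,k,c in [('C',(98,47),(124,52)),('D',(257,47),(262,50)),('A',(178,137),(194,133)),('E',(116,200),(136,190))]:
    print(n,ray(f,*k,57).round(1),ray(f,*c,31).round(1))
g=load('top3')
for p in [(496,92),(556,90),(508,384)]: print('front',p,ray(f,*p,71).round(1))
for p in [(178,170),(180,288),(224,165)]: print('tray',p,ray(g,*p,35).round(1))
cv2.imwrite('pics/c5.png',cv2.resize(cv2.imread('pics/top3.png')[140:310,80:250],None,fx=3.5,fy=3.5))
E
```

```text
C [ 484.9 -157.9   57. ] [ 484.6 -153.7   31. ]
D [479.5 -62.9  57. ] [478.2 -63.   31. ]
A [ 534.7 -112.7   57. ] [ 533.8 -109.6   31. ]
E [ 578.5 -156.5   57. ] [ 576.8 -153.6   31. ]
front (496, 92) [497.   78.9  71. ]
front (556, 90) [493.9 113.7  71. ]
front (508, 384) [700.2 130.5  71. ]
tray (178, 170) [714.6 245.4  35. ]
tray (180, 288) [487.3 229.4  35. ]
tray (224, 165) [724.  156.6  35. ]
```

View pics/c5.png

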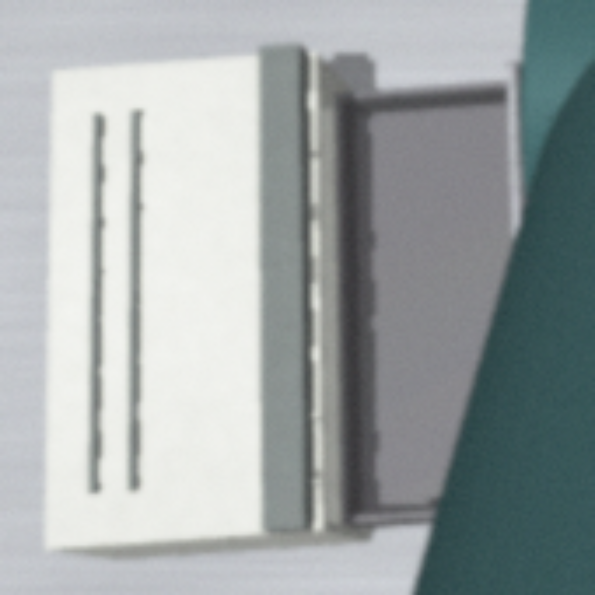

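Emit:
step_arm(targets=[-0.04,-0.016,-0.02,0,0,0,-0.08,-0.032,-0.05,0,0,0,-0.1142,-0.046,-0.075,0,0,0,-0.1142,-0.046,-0.1,0,0,0,-0.1142,-0.046,-0.125,0,0,0,-0.1142,-0.046,-0.14,0,0,0,-0.1142,-0.046,-0.1483,0,0,0,-0.1142,-0.046,-0.1483,0,0,0], hand=0.4)

```text
time_s: 6.0
position: [478.7, -63.7, 46.2]
eef_rot: [0.706, -0.023, 0.707, 0.023]
wrist_force: [1.0, -1.0, 1.0]
width: 0.706
```

```bash
python3 - <<'E'
from h import *
print(arm.get_obs()['position'])
snap('side','side4');snap('wrist','wr4')
im=cv2.imread('pics/side4.png');cv2.imwrite('pics/c6.png',cv2.resize(im[180:350,200:420],None,fx=3.5,fy=3.5))
E
```

```text
[478.70657682 -63.68350937  46.24733158]
```

View pics/c6.png

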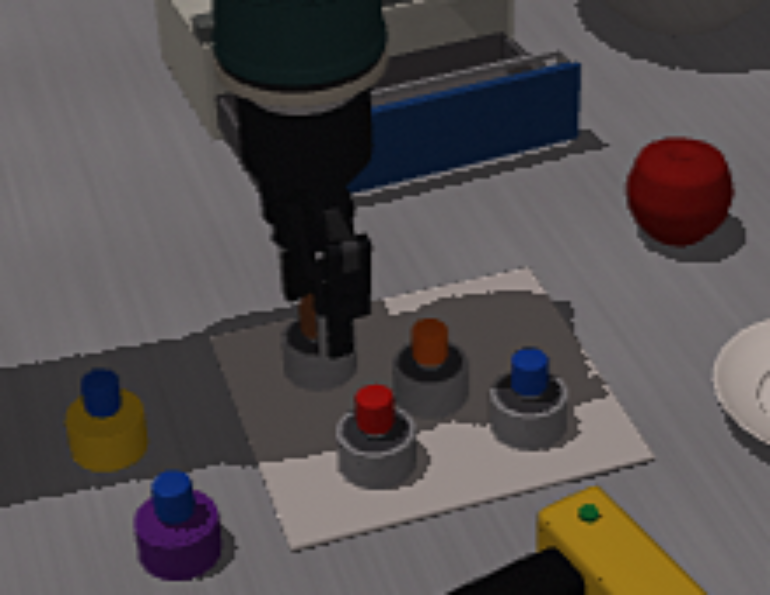

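View pics/wr4.png

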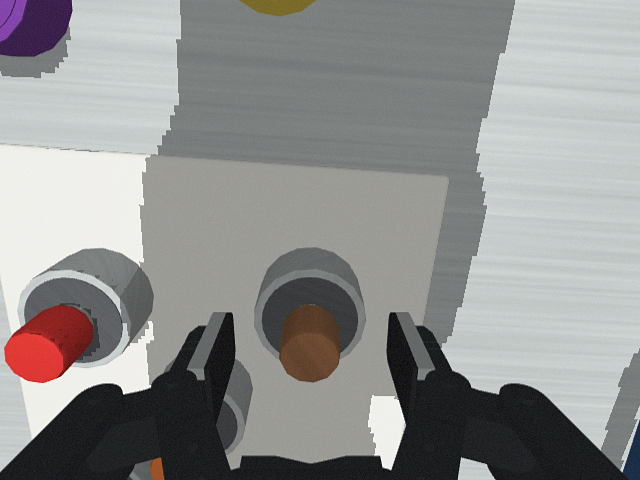

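```bash
python3 - <<'E'
from h import *
f=load('wr4'); print(ray(f,310,357,57),ray(f,311,314,31))
print(ray(f,50,358,57),ray(f,75,320,31)); print(proj(f,[478.7,-63.7,51]))
E
```

```text
[477.72118637 -63.25789344  57.        ] [475.51926698 -63.00524655  31.        ]
[ 483.93333652 -152.39872511   57.        ] [ 484.46941134 -158.08744381   31.        ]
[308.59507595 349.30542509]
```

Emit:
step_arm(targets=[0,0,0,0,0,0,0,0,0,0,0,0,0,0,0,0,0,0,0,0,0,0,0,0,0,0,0,0,0,0], hand=-1, force=30)

```text
time_s: 6.6
position: [479.3, -64.4, 47.5]
eef_rot: [0.707, -0.023, 0.706, 0.023]
wrist_force: [-2.4, 0.0, 8.1]
width: 0.246
```

Emit:
step_arm(targets=[0,0,0.02,0,0,0,0,0,0.05,0,0,0,0,0.01,0.09,0,0,0,0.01,0.05,0.103,0,0,0,0.02,0.095,0.103,0,0,0,0.03,0.14,0.103,0,0,0,0.04,0.18,0.103,0,0,0,0.0475,0.215,0.103,0,0,0])

```text
time_s: 7.4
position: [526.6, 152.9, 150.3]
eef_rot: [0.707, -0.023, 0.707, 0.023]
wrist_force: [0.2, -1.1, -0.5]
width: 0.246
```

Emit:
step_arm(targets=[0.0046,0.0379,0,0,0,0,0.0046,0.0379,0,0,0,0,0.0046,0.0379,0,0,0,0])

```text
time_s: 7.7
position: [530.8, 189.0, 149.8]
eef_rot: [0.707, -0.023, 0.707, 0.023]
wrist_force: [-0.3, -0.5, -0.2]
width: 0.243
```

```bash
python3 - <<'E'
from h import *
o=arm.get_obs();print(o['position'],o['width'])
snap('side','side5');f=snap('wrist','wr5')
im=cv2.imread('pics/side5.png');cv2.imwrite('pics/c7.png',cv2.resize(im[150:330,200:420],None,fx=3.3,fy=3.3))
E
```

```text
[530.84531768 189.03747252 149.8407706 ] 0.24276900999476886
```

View pics/c7.png

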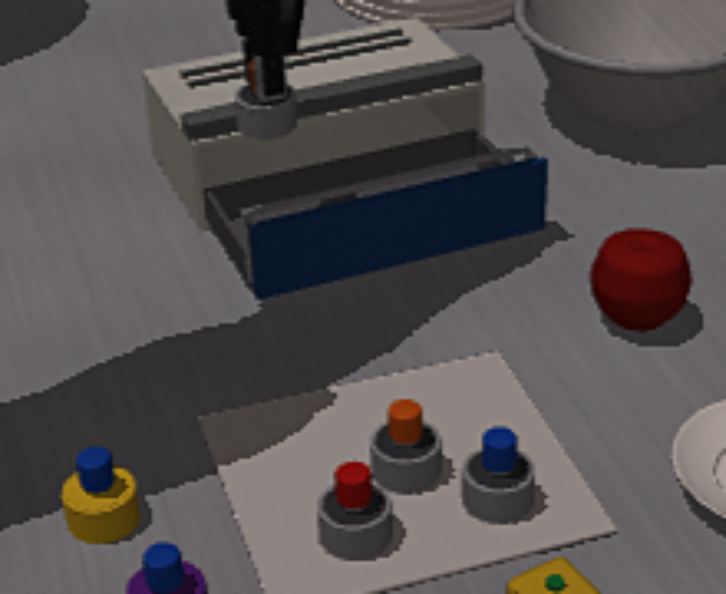

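View pics/wr5.png

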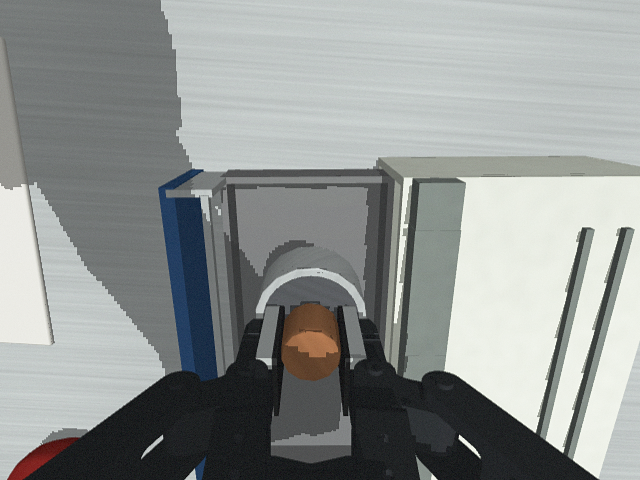

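```bash
python3 - <<'E'
from h import *
f=load('wr5')
def loc(p): d=p[:2]-np.array([605.95,193.2]); return (d@[.998,.0636]).round(1),(d@[-.0636,.998]).round(1)
for u,v,z in [(227,185,35),(384,185,35),(235,188,9),(365,188,9),(232,260,9),(366,260,9),(180,195,71),(199,195,71),(161,190,71)]: print(u,v,z,loc(ray(f,u,v,z)))
E
```

```text
227 185 35 (np.float64(-111.8), np.float64(-50.2))
384 185 35 (np.float64(-111.9), np.float64(45.0))
235 188 9 (np.float64(-104.7), np.float64(-50.4))
365 188 9 (np.float64(-104.8), np.float64(37.1))
232 260 9 (np.float64(-52.6), np.float64(-55.7))
366 260 9 (np.float64(-52.7), np.float64(40.2))
180 195 71 (np.float64(-113.5), np.float64(-67.6))
199 195 71 (np.float64(-113.5), np.float64(-57.7))
161 190 71 (np.float64(-116.1), np.float64(-77.2))
```

Emit:
step_arm(targets=[0,-0.002,-0.03,0,0,0,0,-0.002,-0.06,0,0,0,0,-0.002,-0.08,0,0,0,0,-0.002,-0.092,0,0,0,0,-0.002,-0.098,0,0,0,0,-0.002,-0.098,0,0,0,0,-0.002,-0.098,0,0,0])

```text
time_s: 8.5
position: [531.6, 186.3, 52.7]
eef_rot: [0.707, -0.022, 0.706, 0.022]
wrist_force: [1.3, -0.1, -1.2]
width: 0.241
```

Emit:
step_arm(targets=[0,0,0,0,0,0,0,0,0,0,0,0,0,0,0.0,0,0,0], hand=0.05)

```text
time_s: 8.8
position: [531.7, 182.8, 52.4]
eef_rot: [0.707, -0.023, 0.707, 0.02]
wrist_force: [-0.8, -20.8, 7.2]
width: 0.522
```

Emit:
step_arm(targets=[0,0,0.01,0,0,0,0,0,0.03,0,0,0,0,0,0.06,0,0,0,0,0,0.1,0,0,0,0,-0.04,0.1,0,0,0,0,-0.09,0.1,0,0,0,0,-0.14,0.1,0,0,0,0,-0.14,0.1,0,0,0])

```text
time_s: 9.6
position: [531.2, 39.5, 152.8]
eef_rot: [0.707, -0.02, 0.706, 0.019]
wrist_force: [0.3, 1.2, -0.1]
width: 0.526
```

```bash
python3 - <<'E'
from h import *
o=arm.get_obs();print(o['position'],o['width'])
snap('side','side6');f=snap('wrist','wr6')
im=cv2.imread('pics/side6.png');cv2.imwrite('pics/c8.png',cv2.resize(im[150:330,200:420],None,fx=3.3,fy=3.3))
E
```

```text
[531.22789324  39.49021643 152.84922008] 0.5260460827154955
```

View pics/c8.png

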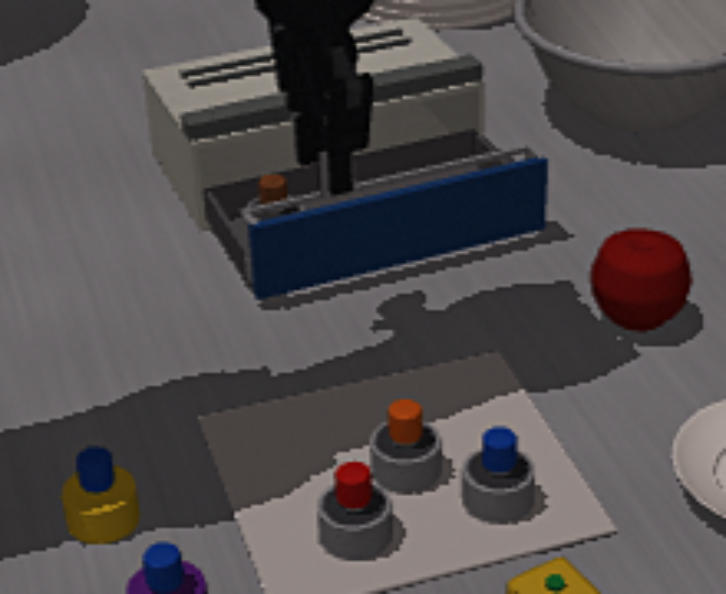

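View pics/wr6.png

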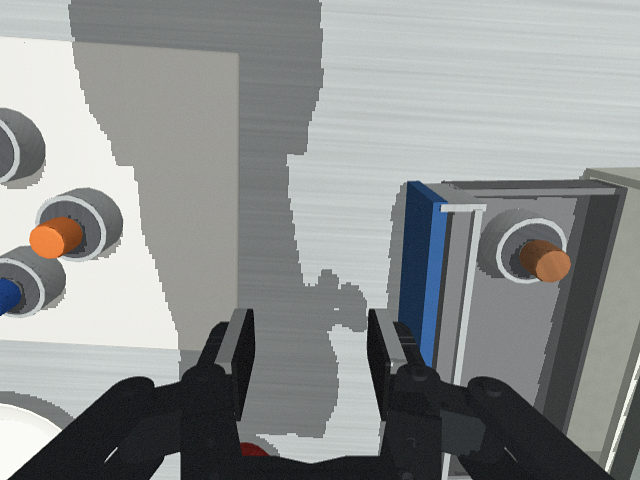

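```bash
python3 - <<'E'
from h import *
o=arm.get_obs();print(o['time_s'],o['position'],o['joint_vel'].round(3),o['wrist_force'])
f=load('wr6')
for n,k,c in [('D',(551,263),(532,250)),('A',(47,241),(79,225))]: print(n,ray(f,*k,57 if n=='A' else 61).round(1),ray(f,*c,31 if n=='A' else 35).round(1))
E
```

```text
9.7 [531.34796388  45.40096218 152.64456547] [-0.036  0.01  -0.029 -0.007 -0.003 -0.    -0.01 ] [-0.242507   -0.35060694 -0.05037126]
D [527.9 185.1  61. ] [529.3 187.8  35. ]
A [ 533.3 -110.5   57. ] [ 531.  -105.5   31. ]
```

Emit:
step_arm(targets=[0,0,0,0,0,0,0,0,0,0,0,0])

```text
time_s: 9.9
position: [531.1, 47.7, 152.1]
eef_rot: [0.707, -0.023, 0.707, 0.023]
wrist_force: [0.4, -0.5, 0.7]
width: 0.528
```

Emit:
step_arm(targets=[0,-0.05,0,0,0,0,0,-0.1,0,0,0,0,0.0015,-0.14,-0.02,0,0,0,0.0015,-0.1555,-0.05,0,0,0,0.0015,-0.1555,-0.075,0,0,0,0.0015,-0.1555,-0.093,0,0,0,0.0015,-0.1555,-0.103,0,0,0,0.0015,-0.1555,-0.103,0,0,0], hand=0.4)

```text
time_s: 10.7
position: [532.3, -108.3, 48.0]
eef_rot: [0.706, -0.023, 0.707, 0.023]
wrist_force: [-1.5, 0.8, 0.8]
width: 0.697
```

Emit:
step_arm(targets=[0,0,0,0,0,0,0,0,0,0,0,0,0,0,0,0,0,0,0,0,0,0,0,0,0,0,0,0,0,0], hand=-1, force=30)

```text
time_s: 11.2
position: [533.2, -109.1, 49.9]
eef_rot: [0.707, -0.023, 0.706, 0.023]
wrist_force: [0.0, 0.3, 7.5]
width: 0.244
```

```bash
python3 - <<'E'
from h import *
o=arm.get_obs();print(o['position'],o['width'],o['wrist_force'])
f=snap('wrist','wr7')
E
```

```text
[ 533.24806399 -109.10556178   49.88844647] 0.24377373338093827 [0.02074153 0.2554028  7.52345002]
```

View pics/wr7.png

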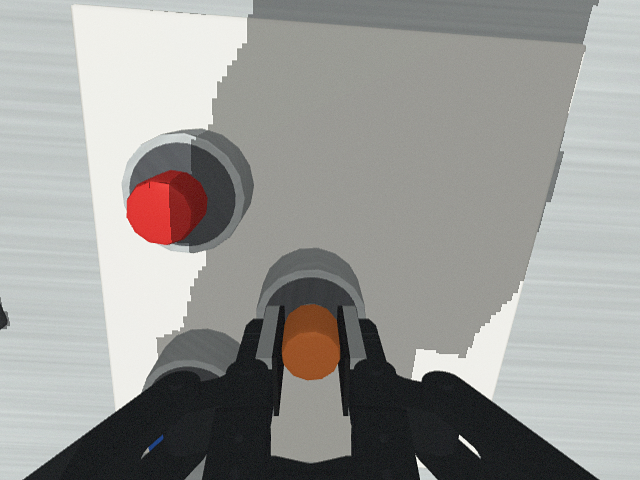

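Emit:
step_arm(targets=[0,0,0.03,0,0,0,0,0.01,0.07,0,0,0,0.01,0.05,0.1,0,0,0,0.02,0.095,0.103,0,0,0,0.03,0.14,0.103,0,0,0,0.04,0.185,0.103,0,0,0,0.0488,0.23,0.103,0,0,0,0.0488,0.265,0.103,0,0,0])

```text
time_s: 12.05
position: [581.7, 159.1, 152.3]
eef_rot: [0.707, -0.023, 0.706, 0.023]
wrist_force: [-0.7, -0.1, -2.0]
width: 0.248
```

Emit:
step_arm(targets=[0,0.02,0,0,0,0,0,0.0297,0,0,0,0,0,0.0297,-0.02,0,0,0,0,0.0297,-0.055,0,0,0,0,0.0297,-0.08,0,0,0,0,0.0297,-0.092,0,0,0,0,0.0297,-0.0985,0,0,0,0,0.0297,-0.0985,0,0,0])

```text
time_s: 12.85
position: [582.0, 185.2, 54.1]
eef_rot: [0.707, -0.022, 0.706, 0.022]
wrist_force: [-0.0, 0.6, -0.9]
width: 0.244
```

Emit:
step_arm(targets=[0,0,0,0,0,0,0,0,0,0,0,0,0,0,0.0,0,0,0,0,0,0.0,0,0,0], hand=-0.2)

```text
time_s: 13.25
position: [581.6, 185.6, 53.8]
eef_rot: [0.707, -0.023, 0.707, 0.023]
wrist_force: [0.4, -0.1, 0.3]
width: 0.399
```

Emit:
step_arm(targets=[0,0,0.01,0,0,0,0,0,0.03,0,0,0,0,0,0.06,0,0,0,0,0,0.1,0,0,0,-0.02,-0.04,0.1,0,0,0,-0.04,-0.08,0.1,0,0,0,-0.06,-0.12,0.1,0,0,0,-0.06,-0.14,0.1,0,0,0])

```text
time_s: 14.05
position: [519.4, 42.4, 154.4]
eef_rot: [0.707, -0.022, 0.707, 0.021]
wrist_force: [-0.5, -0.1, -0.2]
width: 0.401
```

```bash
python3 - <<'E'
from h import *
o=arm.get_obs();print(o['position'],o['width'])
snap('side','side8');f=snap('wrist','wr8')
im=cv2.imread('pics/side8.png');cv2.imwrite('pics/c9.png',cv2.resize(im[150:330,200:420],None,fx=3.3,fy=3.3))
E
```

```text
[519.38002783  42.40148963 154.40028726] 0.4014949894355817
```

View pics/c9.png

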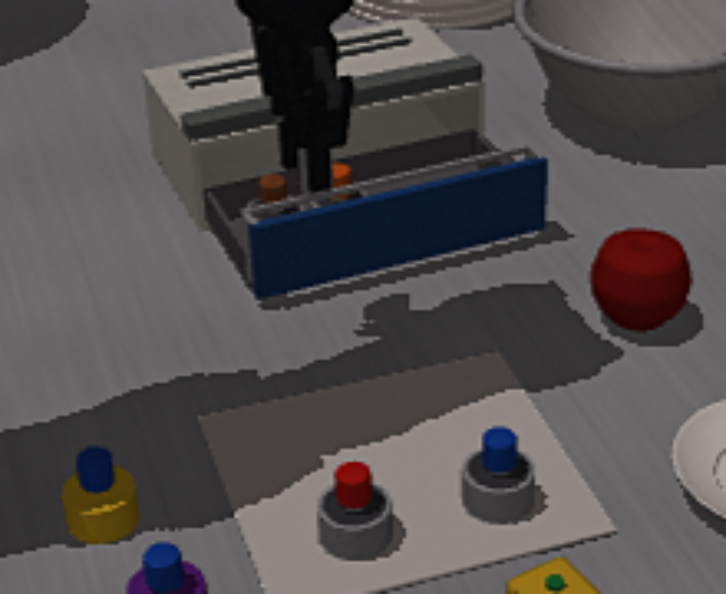

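View pics/wr8.png

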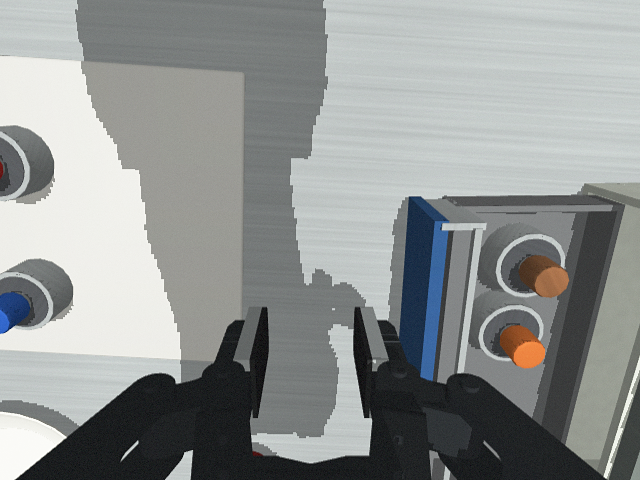

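Emit:
step_arm(targets=[-0.005,-0.045,0,0,0,0,-0.015,-0.09,0,0,0,0,-0.025,-0.135,0,0,0,0,-0.0366,-0.175,-0.02,0,0,0,-0.0366,-0.202,-0.045,0,0,0,-0.0366,-0.202,-0.075,0,0,0,-0.0366,-0.202,-0.095,0,0,0,-0.0366,-0.202,-0.1045,0,0,0], hand=0.4)

```text
time_s: 14.95
position: [484.6, -155.8, 47.8]
eef_rot: [0.706, -0.022, 0.707, 0.023]
wrist_force: [0.5, 0.2, 0.2]
width: 0.703
```

Emit:
step_arm(targets=[0,0,0,0,0,0,0,0,0,0,0,0])

```text
time_s: 15.15
position: [485.5, -156.2, 49.9]
eef_rot: [0.707, -0.023, 0.706, 0.023]
wrist_force: [-0.1, -0.0, -0.5]
width: 0.701
```

Emit:
step_arm(targets=[0,0,0,0,0,0,0,0,0,0,0,0,0,0,0,0,0,0,0,0,0,0,0,0,0,0,0,0,0,0], hand=-1, force=30)

```text
time_s: 15.65
position: [485.3, -156.4, 49.7]
eef_rot: [0.707, -0.023, 0.706, 0.022]
wrist_force: [-0.7, 0.6, 7.5]
width: 0.245
```

```bash
python3 - <<'E'
from h import *
o=arm.get_obs();print(o['position'],o['width'],o['wrist_force'])
f=snap('wrist','wr9')
E
```

```text
[ 485.28122747 -156.44779857   49.65074753] 0.24524068241475727 [-0.67975991  0.62564973  7.524435  ]
```

View pics/wr9.png

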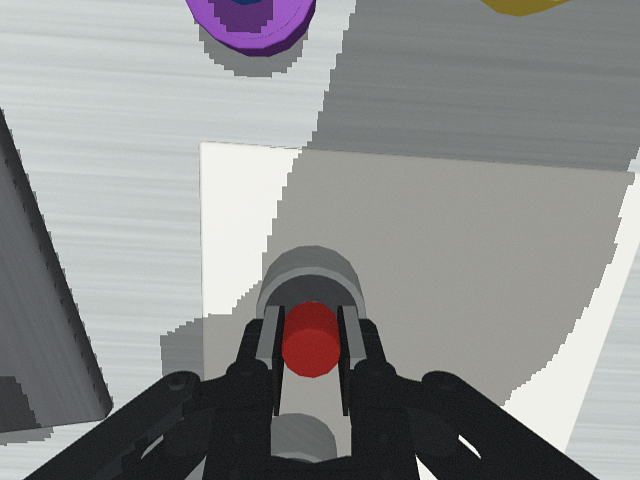

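Emit:
step_arm(targets=[0,0,0.03,0,0,0,0.005,0.01,0.07,0,0,0,0.015,0.04,0.1,0,0,0,0.03,0.08,0.103,0,0,0,0.048,0.12,0.103,0,0,0,0.066,0.16,0.103,0,0,0,0.084,0.2,0.103,0,0,0,0.1,0.24,0.103,0,0,0])

```text
time_s: 16.5
position: [585.3, 85.4, 152.2]
eef_rot: [0.707, -0.023, 0.707, 0.023]
wrist_force: [0.3, -0.5, -1.2]
width: 0.248
```

Emit:
step_arm(targets=[0.015,0.04,0,0,0,0,0.032,0.075,0,0,0,0,0.0465,0.1052,0,0,0,0,0.0465,0.1052,-0.02,0,0,0,0.0465,0.1052,-0.055,0,0,0,0.0465,0.1052,-0.08,0,0,0,0.0465,0.1052,-0.092,0,0,0,0.0465,0.1052,-0.0985,0,0,0])

```text
time_s: 17.3
position: [631.1, 188.7, 53.1]
eef_rot: [0.706, -0.023, 0.707, 0.022]
wrist_force: [-11.2, -3.6, 39.4]
width: 0.241
```

Emit:
step_arm(targets=[0,0,0,0,0,0,0,0,0,0,0,0])

```text
time_s: 17.5
position: [631.9, 189.0, 54.5]
eef_rot: [0.707, -0.022, 0.706, 0.023]
wrist_force: [0.5, 0.2, -0.7]
width: 0.241
```

Emit:
step_arm(targets=[0,0,0,0,0,0,0,0,0,0,0,0,0,0,0.0,0,0,0,0,0,0.0,0,0,0], hand=-0.2)

```text
time_s: 17.9
position: [631.4, 188.9, 53.6]
eef_rot: [0.707, -0.023, 0.707, 0.023]
wrist_force: [0.1, -0.6, -1.2]
width: 0.402
```

Emit:
step_arm(targets=[0,0,0.01,0,0,0,0,0,0.03,0,0,0,0,0,0.06,0,0,0,0,0,0.1,0,0,0,-0.02,-0.04,0.1,0,0,0,-0.04,-0.08,0.1,0,0,0,-0.06,-0.12,0.1,0,0,0,-0.06,-0.14,0.1,0,0,0])

```text
time_s: 18.7
position: [569.4, 45.3, 154.5]
eef_rot: [0.707, -0.022, 0.707, 0.021]
wrist_force: [1.3, -0.1, -0.4]
width: 0.397
```

```bash
python3 - <<'E'
from h import *
o=arm.get_obs();print(o['position'],o['width'])
snap('side','side10');f=snap('wrist','wr10')
im=cv2.imread('pics/side10.png');cv2.imwrite('pics/c10.png',cv2.resize(im[150:330,200:420],None,fx=3.3,fy=3.3))
E
```

```text
[569.38242364  45.31069526 154.48882925] 0.3966027046214735
```

View pics/c10.png

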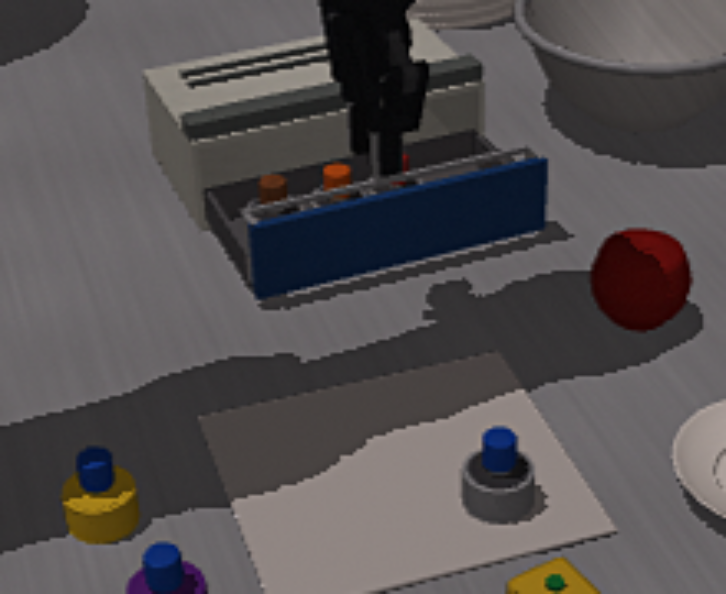

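View pics/wr10.png

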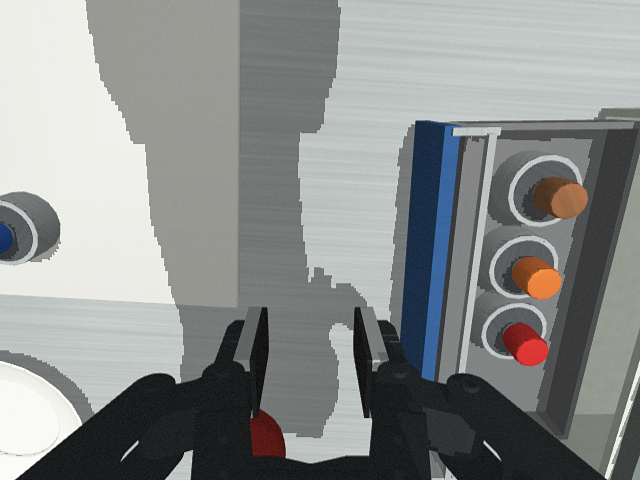

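Emit:
step_arm(targets=[0,-0.045,0,0,0,0,0,-0.09,0,0,0,0,0.006,-0.135,0,0,0,0,0.0065,-0.175,-0.02,0,0,0,0.0065,-0.205,-0.045,0,0,0,0.0065,-0.205,-0.075,0,0,0,0.0065,-0.205,-0.095,0,0,0,0.0065,-0.205,-0.1045,0,0,0], hand=0.4)

```text
time_s: 19.6
position: [577.5, -155.4, 47.6]
eef_rot: [0.706, -0.022, 0.707, 0.023]
wrist_force: [-0.2, -0.3, 0.7]
width: 0.698
```

Emit:
step_arm(targets=[0,0,0,0,0,0,0,0,0,0,0,0])

```text
time_s: 19.8
position: [578.5, -155.8, 50.0]
eef_rot: [0.707, -0.023, 0.706, 0.023]
wrist_force: [0.2, 0.1, -0.7]
width: 0.701
```

Emit:
step_arm(targets=[0,0,0,0,0,0,0,0,0,0,0,0,0,0,0,0,0,0,0,0,0,0,0,0,0,0,0,0,0,0], hand=-1, force=30)

```text
time_s: 20.3
position: [578.3, -156.3, 49.7]
eef_rot: [0.707, -0.023, 0.706, 0.022]
wrist_force: [-1.2, 0.3, 7.4]
width: 0.243
```

```bash
python3 - <<'E'
from h import *
o=arm.get_obs();print(o['position'],o['width'],o['wrist_force'])
f=snap('wrist','wr11')
E
```

```text
[ 578.27774885 -156.27695701   49.73792865] 0.24321700726342987 [-1.20345293  0.33592425  7.35729546]
```

View pics/wr11.png

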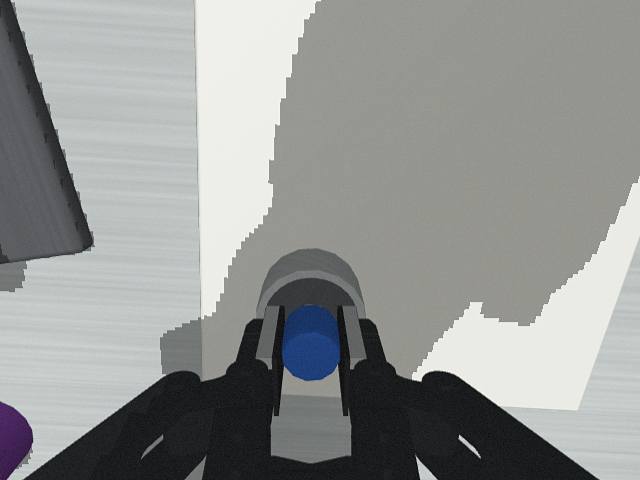

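Emit:
step_arm(targets=[0,0,0.03,0,0,0,0.0,0.01,0.07,0,0,0,0.0,0.04,0.1,0,0,0,0.01,0.085,0.103,0,0,0,0.02,0.13,0.103,0,0,0,0.035,0.17,0.103,0,0,0,0.05,0.21,0.103,0,0,0,0.065,0.25,0.103,0,0,0])

```text
time_s: 21.15
position: [643.1, 95.7, 152.2]
eef_rot: [0.707, -0.023, 0.707, 0.023]
wrist_force: [1.1, -0.2, -1.2]
width: 0.24
```

Emit:
step_arm(targets=[0.012,0.035,0,0,0,0,0.026,0.07,0,0,0,0,0.0384,0.0982,0,0,0,0,0.0384,0.0982,-0.02,0,0,0,0.0384,0.0982,-0.045,0,0,0,0.0384,0.0982,-0.07,0,0,0,0.0384,0.0982,-0.085,0,0,0,0.0384,0.0982,-0.09,0,0,0])

```text
time_s: 21.95
position: [680.5, 191.8, 60.4]
eef_rot: [0.706, -0.023, 0.707, 0.022]
wrist_force: [-0.8, -0.3, 0.0]
width: 0.244
```

Emit:
step_arm(targets=[0,0,-0.003,0,0,0,0,0,-0.006,0,0,0,0,0,-0.0085,0,0,0,0,0,-0.0085,0,0,0])

```text
time_s: 22.35
position: [681.5, 192.1, 53.9]
eef_rot: [0.707, -0.023, 0.706, 0.023]
wrist_force: [-0.6, 0.0, -0.5]
width: 0.245
```

Emit:
step_arm(targets=[0,0,0,0,0,0,0,0,0,0,0,0,0,0,0.0,0,0,0,0,0,0.0,0,0,0], hand=-0.2)

```text
time_s: 22.75
position: [681.3, 192.1, 53.6]
eef_rot: [0.707, -0.023, 0.707, 0.023]
wrist_force: [-0.1, 0.3, 0.2]
width: 0.4
```

Emit:
step_arm(targets=[0,0,0.01,0,0,0,0,0,0.03,0,0,0,0,0,0.06,0,0,0,0,0,0.1,0,0,0,-0.02,-0.04,0.1,0,0,0,-0.04,-0.08,0.1,0,0,0,-0.07,-0.12,0.1,0,0,0,-0.07,-0.14,0.1,0,0,0])

```text
time_s: 23.55
position: [608.4, 48.3, 154.4]
eef_rot: [0.706, -0.022, 0.707, 0.021]
wrist_force: [1.3, -0.2, 0.6]
width: 0.401
```

```bash
python3 - <<'E'
from h import *
o=arm.get_obs();print(o['position'],o['width'])
snap('side','side12');f=snap('wrist','wr12')
im=cv2.imread('pics/side12.png');cv2.imwrite('pics/c12.png',cv2.resize(im[150:330,200:420],None,fx=3.3,fy=3.3))
E
```

```text
[608.41733807  48.28707478 154.41924768] 0.40138278685304696
```

View pics/c12.png

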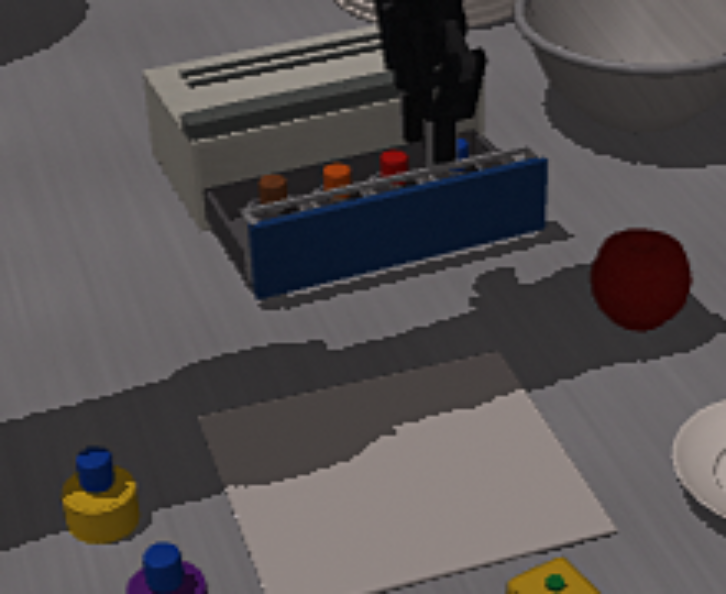

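View pics/wr12.png

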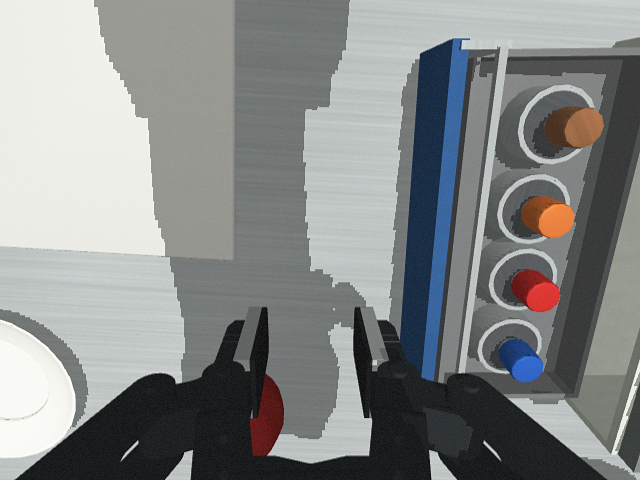

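```bash
python3 - <<'E'
from h import *
o=arm.get_obs();print(o['position'],o['qpos'].round(3))
E
```

```text
[611.07332741  48.27184409 154.82930691] [-0.239  0.494  0.144  1.73  -0.084  0.923  1.569]
```

Emit:
step_arm(targets=[0,0,0,0,0,-0.045,0,0,0,0,0,-0.09,0,0,0,0,0,-0.135,0,0,0,0,0,-0.18,0,0,0,0,0,-0.225,0,0,0,0,0,-0.27,0,0,0,0,0,-0.315,0,0,0,0,0,-0.36], hand=-1)

```text
time_s: 24.45
position: [611.6, 53.1, 154.0]
eef_rot: [0.608, 0.361, 0.608, -0.361]
wrist_force: [0.4, 0.2, -0.8]
width: 0.003
```

Emit:
step_arm(targets=[0,0,-0.02,0,0,-0.045,0,0,-0.05,0,0,-0.09,0,0,-0.075,0,0,-0.13,0,0,-0.09,0,0,-0.14,0,0,-0.1035,0,0,-0.14,0,0,-0.1035,0,0,-0.14,0,0,-0.1035,0,0,-0.14])

```text
time_s: 25.15
position: [611.7, 52.0, 50.7]
eef_rot: [0.516, 0.484, 0.516, -0.483]
wrist_force: [0.2, -0.9, 0.4]
width: 0.001
```

```bash
python3 - <<'E'
from h import *
o=arm.get_obs();print(o['position'],o['qpos'].round(3),Ro.from_quat(o['eef_rot'][[1,2,3,0]]).as_matrix().round(3))
snap('side','side13');f=snap('wrist','wr13')
E
```

```text
[611.699068    52.03893814  50.69293453] [-0.459  0.681  0.44   1.783 -0.398  0.765  0.25 ] [[ 0.001  0.998  0.066]
 [ 0.     0.066 -0.998]
 [-1.     0.001 -0.   ]]
```

View pics/side13.png

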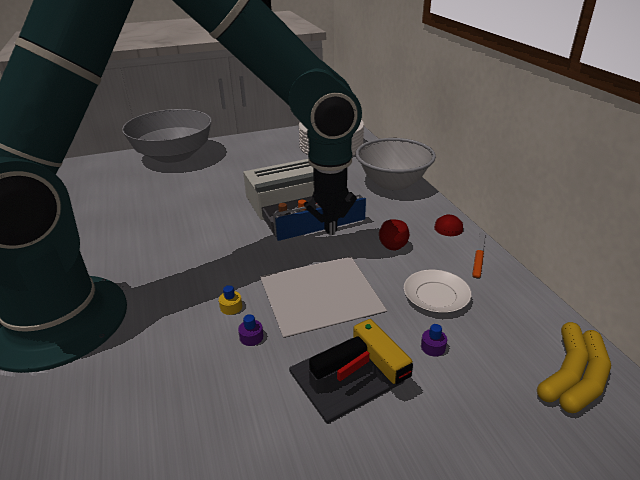

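View pics/wr13.png

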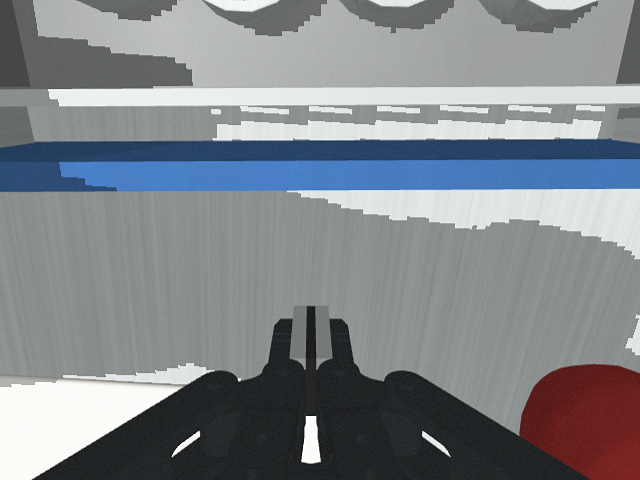

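Emit:
step_arm(targets=[-0.0006,0.01,0,0,0,0,-0.0013,0.02,0,0,0,0,-0.0019,0.03,0,0,0,0,-0.0024,0.037,0,0,0,0,-0.0028,0.044,0,0,0,0,-0.003,0.047,0,0,0,0,-0.0032,0.05,0,0,0,0,-0.0034,0.053,0,0,0,0])

```text
time_s: 26.05
position: [607.8, 104.6, 50.0]
eef_rot: [0.516, 0.484, 0.515, -0.484]
wrist_force: [0.4, -2.4, -0.2]
width: 0.001
```

Emit:
step_arm(targets=[-0.0002,0.003,0,0,0,0,-0.0004,0.006,0,0,0,0,-0.0006,0.009,0,0,0,0,-0.0008,0.012,0,0,0,0,-0.001,0.015,0,0,0,0,-0.0012,0.019,0,0,0,0,-0.0015,0.023,0,0,0,0,-0.0017,0.027,0,0,0,0])

```text
time_s: 26.85
position: [605.9, 132.4, 49.9]
eef_rot: [0.516, 0.484, 0.516, -0.484]
wrist_force: [-2.3, -4.4, 1.6]
width: 0.003
```

Emit:
step_arm(targets=[-0.0003,0.004,0,0,0,0,-0.0005,0.008,0,0,0,0,-0.0008,0.012,0,0,0,0,-0.001,0.016,0,0,0,0,-0.0013,0.02,0,0,0,0,-0.0015,0.024,0,0,0,0,-0.0018,0.028,0,0,0,0,-0.002,0.032,0,0,0,0])

```text
time_s: 27.65
position: [603.9, 164.3, 49.9]
eef_rot: [0.516, 0.484, 0.516, -0.484]
wrist_force: [-4.0, -6.4, 2.1]
width: 0.001
```

```bash
python3 - <<'E'
from h import *
o=arm.get_obs();print(o['position'],o['wrist_force'])
snap('side','side14');f=snap('wrist','wr14')
im=cv2.imread('pics/side14.png');cv2.imwrite('pics/c14.png',cv2.resize(im[130:310,200:420],None,fx=3.3,fy=3.3))
E
```

```text
[603.90381605 164.29484956  49.8719433 ] [-3.95250793 -6.36089206  2.12539177]
```

View pics/c14.png

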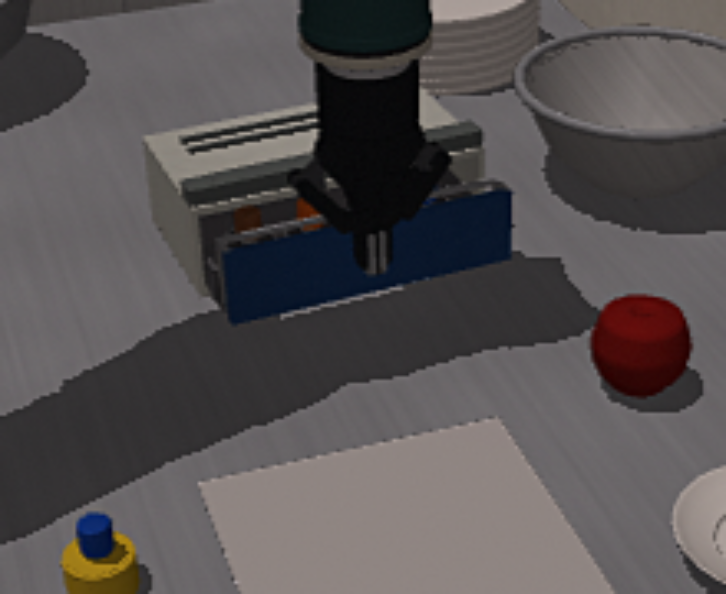

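View pics/wr14.png

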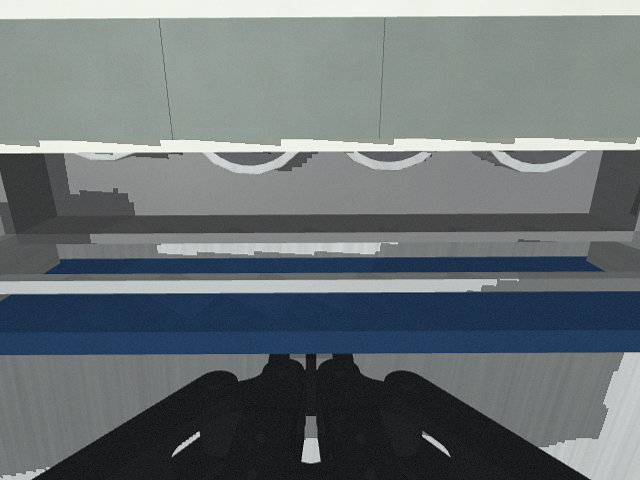

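Emit:
step_arm(targets=[-0.0003,0.004,0,0,0,0,-0.0005,0.008,0,0,0,0,-0.0008,0.012,0,0,0,0,-0.001,0.016,0,0,0,0,-0.0013,0.02,0,0,0,0,-0.0015,0.024,0,0,0,0,-0.0018,0.028,0,0,0,0,-0.002,0.032,0,0,0,0])

```text
time_s: 28.55
position: [601.9, 195.8, 49.8]
eef_rot: [0.516, 0.484, 0.516, -0.484]
wrist_force: [-3.5, -5.3, 1.7]
width: -0.002
```

Emit:
step_arm(targets=[-0.0003,0.004,0,0,0,0,-0.0005,0.008,0,0,0,0,-0.0008,0.012,0,0,0,0,-0.001,0.016,0,0,0,0,-0.0013,0.02,0,0,0,0,-0.0015,0.023,0,0,0,0,-0.0017,0.026,0,0,0,0,-0.0018,0.028,0,0,0,0])

```text
time_s: 29.35
position: [600.3, 221.7, 49.8]
eef_rot: [0.516, 0.484, 0.515, -0.485]
wrist_force: [-3.6, -7.7, 2.7]
width: 0.005
```

Emit:
step_arm(targets=[-0.0001,0.002,0,0,0,0,-0.0002,0.004,0,0,0,0,-0.0002,0.004,0,0,0,0])

```text
time_s: 29.65
position: [600.0, 225.5, 49.8]
eef_rot: [0.516, 0.483, 0.515, -0.485]
wrist_force: [-3.7, -15.7, 4.4]
width: 0.0
```

Emit:
step_arm(targets=[-0.0001,0.002,0,0,0,0,-0.0002,0.004,0,0,0,0,-0.0002,0.004,0,0,0,0])

```text
time_s: 29.95
position: [600.0, 225.7, 49.7]
eef_rot: [0.516, 0.483, 0.513, -0.487]
wrist_force: [-6.9, -34.2, 8.6]
width: 0.001
```

```bash
python3 - <<'E'
from h import *
o=arm.get_obs();print(o['position'],o['wrist_force'])
snap('side','side15');f=snap('wrist','wr15')
im=cv2.imread('pics/side15.png');cv2.imwrite('pics/c15.png',cv2.resize(im[130:310,200:420],None,fx=3.3,fy=3.3))
E
```

```text
[600.044999   225.68581849  49.6854075 ] [ -6.89245927 -34.23115495   8.57702226]
```

View pics/c15.png

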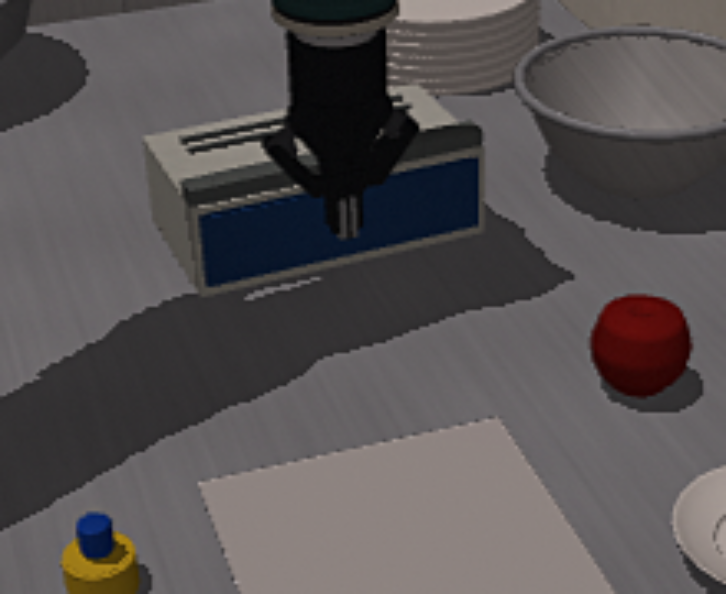

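View pics/wr15.png

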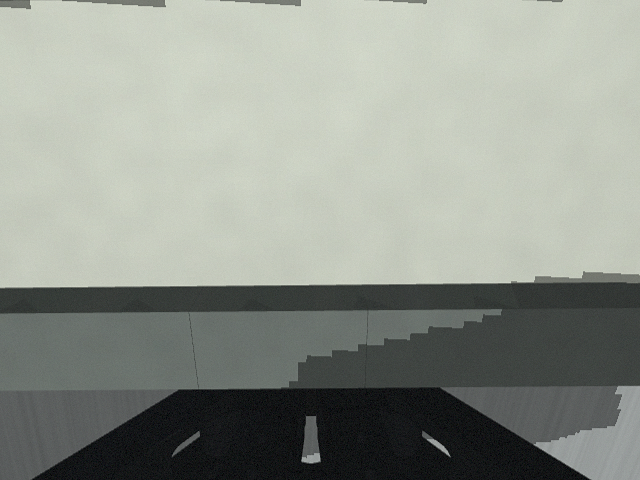

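Emit:
step_arm(targets=[0.0003,-0.005,0,0,0,0,0.0006,-0.01,0,0,0,0,0.0015,-0.025,0,0,0,0,0.003,-0.05,0.02,0,0,0,0.005,-0.09,0.06,0,0,0,0.006,-0.13,0.1,0,0,0,0.006,-0.17,0.12,0,0,0,0.006,-0.2,0.13,0,0,0])

```text
time_s: 30.85
position: [606.4, 29.2, 182.6]
eef_rot: [0.516, 0.485, 0.515, -0.483]
wrist_force: [0.9, -0.3, 0.4]
width: 0.001
```

Emit:
step_arm(targets=[0,0,0,0,0,0,0,0,0,0,0,0,0,0,0,0,0,0])

```text
time_s: 31.15
position: [605.7, 33.0, 179.5]
eef_rot: [0.516, 0.483, 0.516, -0.483]
wrist_force: [0.6, 0.5, -0.6]
width: -0.003
```

```bash
python3 - <<'E'
from h import *
o=arm.get_obs();print(o['position'],o['wrist_force'],o['qpos'].round(2))
snap('side','side16');snap('top','top16')
E
```

```text
[605.70445623  32.97998152 179.45624457] [ 0.62244094  0.54251284 -0.64667748] [-0.51  0.5   0.54  1.74 -0.3   0.99  0.21]
```

View pics/side16.png

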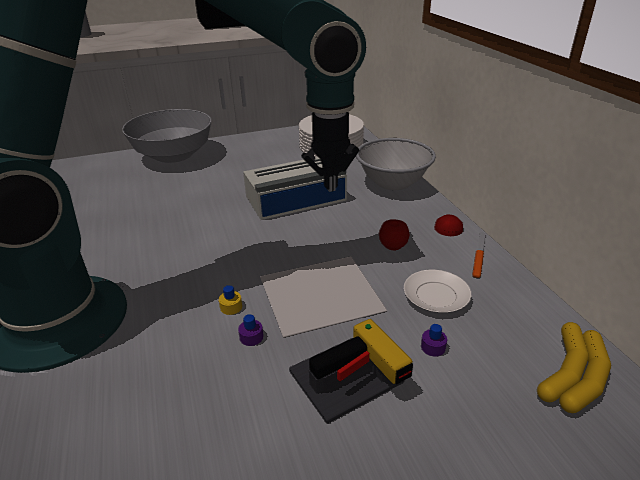

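View pics/top16.png

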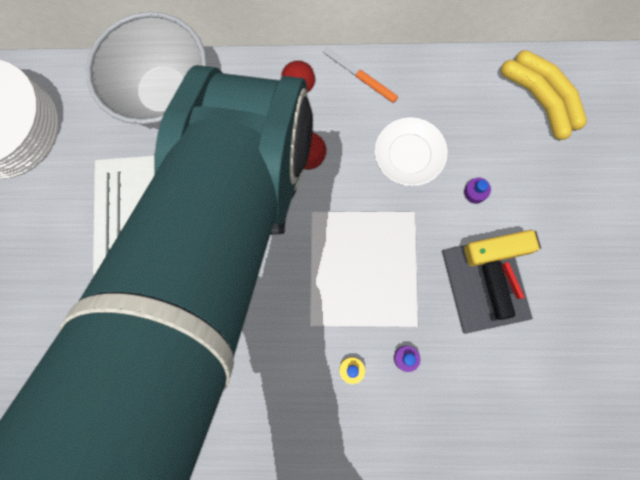

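Emit:
step_arm(targets=[-0.01,-0.03,0,0,0,-0.04,-0.02,-0.06,0,0,0,-0.08,-0.03,-0.09,0,0,0,-0.12,-0.04,-0.12,0,0,0,-0.16,-0.05,-0.15,0,0,0,-0.2,-0.06,-0.18,0,0,0,-0.24,-0.07,-0.21,0,0,0,-0.28,-0.08,-0.24,0,0,0,-0.32], hand=1)

```text
time_s: 32.05
position: [525.7, -208.2, 179.6]
eef_rot: [-0.218, -0.673, -0.218, 0.673]
wrist_force: [0.3, 0.4, 0.0]
width: 1.001
```

Emit:
step_arm(targets=[-0.01,-0.03,0,0,0,-0.04,-0.02,-0.06,0,0,0,-0.08,-0.03,-0.09,0,0,0,-0.12,-0.037,-0.12,0,0,0,-0.1314,-0.0437,-0.1373,-0.0095,0,0,-0.1314,-0.0437,-0.1373,-0.0095,0,0,-0.1314,-0.0437,-0.1373,-0.0095,0,0,-0.1314])

```text
time_s: 32.75
position: [482.5, -344.6, 170.0]
eef_rot: [-0.076, -0.703, -0.077, 0.703]
wrist_force: [0.3, 0.8, -0.1]
width: 1.001
```

```bash
python3 - <<'E'
from h import *
o=arm.get_obs();print(o['position'],o['wrist_force'],o['qpos'].round(2));print(Ro.from_quat(o['eef_rot'][[1,2,3,0]]).as_matrix().round(3))
snap('wrist','wr17');snap('side','side17')
E
```

```text
[ 482.47471804 -344.57926378  169.98021691] [ 0.32558494  0.8153825  -0.12486671] [-0.08  0.6   0.9   1.79 -0.55  1.02 -0.33]
[[-0.001  0.215 -0.977]
 [ 0.001 -0.977 -0.215]
 [-1.    -0.001  0.001]]
```

View pics/wr17.png

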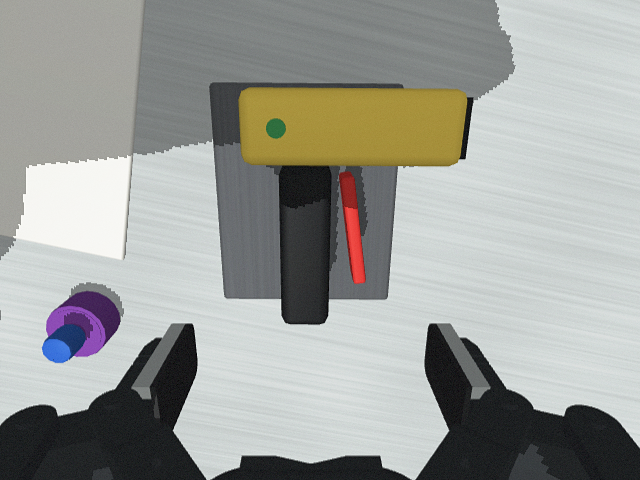

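View pics/side17.png

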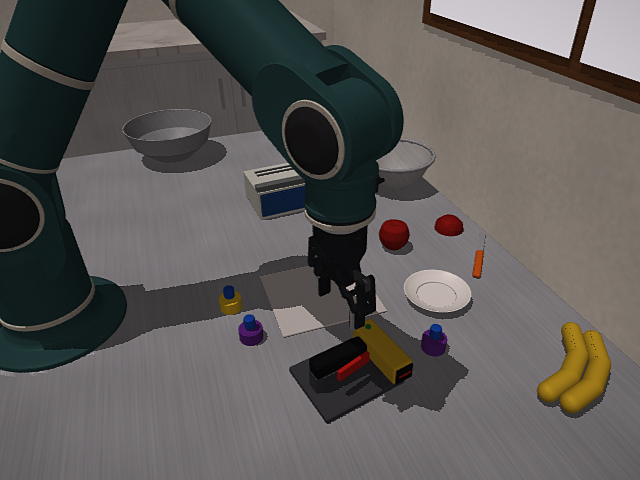

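```bash
python3 - <<'E'
from h import *
f=load('wr17')
ex=np.array([.977,.213]);ey=np.array([-.213,.977]);s=np.array([482.3,-344.3])
def loc(u,v,z): d=ray(f,u,v,z)[:2]-s; return (d@ex).round(1),(d@ey).round(1)
for n,p in dict(gl=(280,220,75),gr=(331,220,75),gl2=(282,318,75),gr2=(327,318,75),b1=(245,164,80),b2=(460,165,80),t=(352,172,71),t2=(365,282,71)).items(): print(n,loc(*p))
E
```

```text
gl (np.float64(21.6), np.float64(18.1))
gr (np.float64(21.7), np.float64(-11.2))
gl2 (np.float64(-42.0), np.float64(18.2))
gr2 (np.float64(-41.9), np.float64(-10.0))
b1 (np.float64(54.1), np.float64(35.8))
b2 (np.float64(54.0), np.float64(-79.4))
t (np.float64(48.6), np.float64(-22.6))
t2 (np.float64(-19.0), np.float64(-33.1))
```

Emit:
step_arm(targets=[-0.0008,-0.0012,-0.03,0,0,0,-0.0008,-0.0012,-0.06,0,0,0,-0.0008,-0.0012,-0.085,0,0,0,-0.0008,-0.0012,-0.103,0,0,0,-0.0008,-0.0012,-0.114,0,0,0,-0.0008,-0.0012,-0.114,0,0,0,-0.0008,-0.0012,-0.114,0,0,0])

```text
time_s: 33.55
position: [481.9, -346.7, 57.3]
eef_rot: [0.077, 0.703, 0.076, -0.703]
wrist_force: [-0.2, 0.6, -0.6]
width: 1.0
```

```bash
python3 - <<'E'
from h import *
snap('side','side18')
im=cv2.imread('pics/side18.png');cv2.imwrite('pics/c18.png',cv2.resize(im[270:430,260:440],None,fx=3.5,fy=3.5))
E
```

```text
(no output)
```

View pics/c18.png

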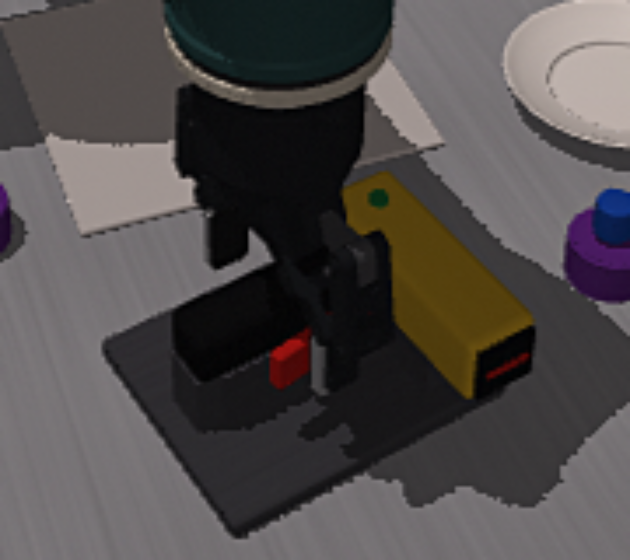

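Fingers straddle the grip and trigger (trigger at (290,360) in the crop). Squeeze.

Emit:
step_arm(targets=[0,0,0,0,0,0,0,0,0,0,0,0,0,0,0,0,0,0,0,0,0,0,0,0,0,0,0,0,0,0,0,0,0,0,0,0,0,0,0,0,0,0,0,0,0,0,0,0], hand=-1, force=30)

```text
time_s: 34.4
position: [481.5, -346.1, 57.2]
eef_rot: [0.076, 0.703, 0.077, -0.703]
wrist_force: [-3.5, 6.8, 15.2]
width: 0.463
```

```bash
python3 - <<'E'
from h import *
o=arm.get_obs();print(o['position'],o['wrist_force'],o['width'])
snap('side','side19');snap('wrist','wr19')
im=cv2.imread('pics/side19.png');cv2.imwrite('pics/c19.png',cv2.resize(im[270:430,260:440],None,fx=3.5,fy=3.5))
E
```

```text
[ 481.52756685 -346.14904027   57.18477294] [-3.4906018   6.77006687 15.17024739] 0.4626651242920405
```

View pics/c19.png

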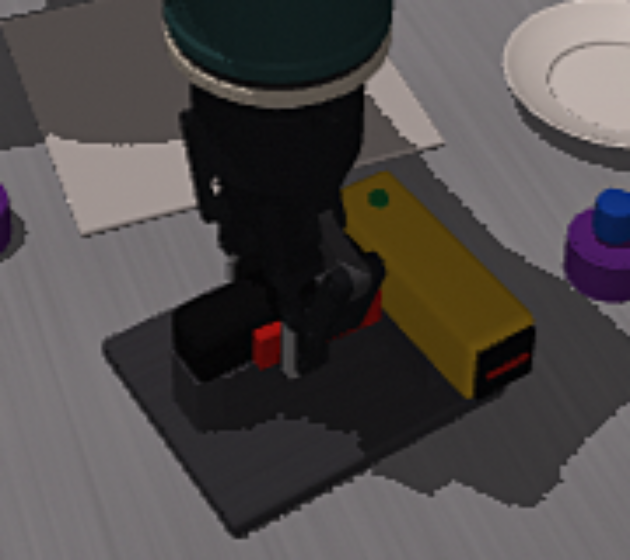

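View pics/wr19.png

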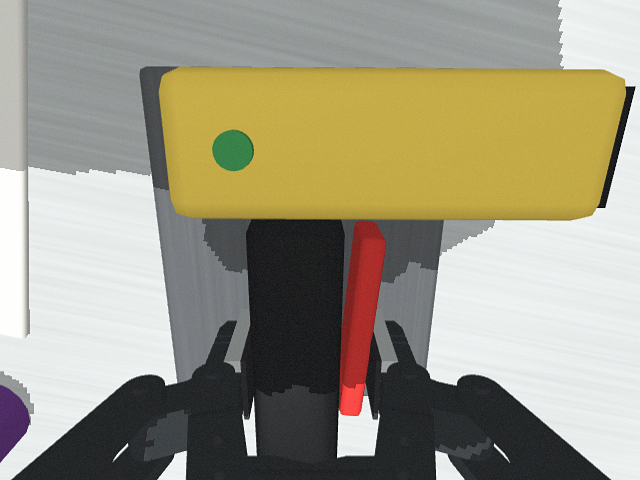

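Emit:
step_arm(targets=[0,0,0,0,0,0,0,0,0,0,0,0,0,0,0,0,0,0,0,0,0,0,0,0,0,0,0,0,0,0,0,0,0,0,0,0,0,0,0,0,0,0], hand=1)

```text
time_s: 35.2
position: [481.4, -346.4, 56.4]
eef_rot: [-0.076, -0.703, -0.076, 0.703]
wrist_force: [1.1, -0.5, -0.8]
width: 0.993
```

Emit:
step_arm(targets=[0,0,0.02,0,0,0,0,0,0.05,0,0,0,0,0,0.08,0,0,0,0,0,0.12,0,0,0,0,0,0.15,0,0,0,0,0,0.15,0,0,0,0,0,0.15,0,0,0,0,0,0.15,0,0,0])

```text
time_s: 36.0
position: [481.2, -346.0, 205.5]
eef_rot: [-0.076, -0.703, -0.077, 0.703]
wrist_force: [-0.6, -0.6, -0.4]
width: 0.994
```

```bash
python3 - <<'E'
from h import *
o=arm.get_obs();print(o['position'],o['wrist_force'],o['width'])
snap('side','side20');snap('wrist','wr20')
E
```

```text
[ 481.15290597 -346.01774638  205.47184601] [-0.56168071 -0.59021472 -0.38395952] 0.9935619910233923
```

View pics/side20.png

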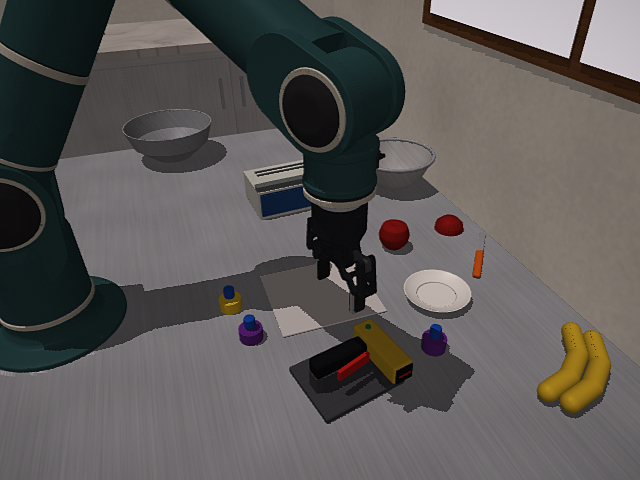

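View pics/wr20.png

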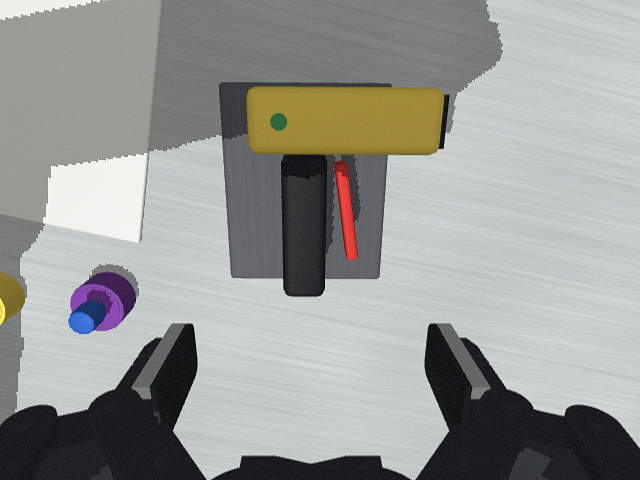

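```bash
python3 -c "from h import *; print(finish_job())"
```

```text
the job is handed in; nothing more can be done
None
```

The job is done and handed in at about 36 s of the 210 s allowed. No verdict came back.

- **Catch:** The flap gave way at the first spot I probed, about 9 mm from the middle of the strip. At about 6 N the catch went down and the drawer sprang fully out.
- **Cutters:** Four were there (brown, orange, red and blue; no green). I stood them in a row in the tray, and the last picture with the drawer out shows all four upright and let go.
- **Contacts while placing:** An opening finger pressed the case with about 21 N at the first cutter. The third met the drawer floor with a brief 39 N at the wrist. Neither upset anything.
- **Drawer:** I pushed it until the front was flush, with about 34 N at the end. It stayed shut after I backed off.
- **Reader:** After that I squeezed the trigger until the gripper opening read about 39 mm (40 mm is fully squeezed), then let go. The last wrist picture shows it released.

In the last pictures the apple and plate are where they started, the gripper is clear of everything and the wrist force is near zero.

I could not see inside the drawer once it was shut. That the cutters are still standing rests on the last view of them, about half-way through the push.

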